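# Load the feeder stand with component reels

### The job

Load the feeder stand for the next board run: lift the four reels of component tape out of the dark steel storage rack and stand each one in the light-grey feeder holder that is made for its width, so that the new row follows the order of the holders. Each reel must end fully seated on edge between its holder's cheeks and let go; set the reels down, do not drop them, and leave the white bottle and the solder spool between the racks where they stand.

Things in the scene. Friction and masses are not known exactly. Their poses are not given: they have to be found in the camera images.
- reel_a_centre (a point): centre of the narrowest tape reel: a loose white disc on edge, 127 mm diameter, 12 mm wide over the flanges (along the point's y, its level spindle axis), 70 g, in a bay of the dark steel rack, whose bays are like the holders and 70 mm apart. Centre 87.5 mm, top 151 mm above the table at the start. Grip it across its width near the top of the rim. It can roll about y.
- reel_b_centre (a point): centre of the second narrowest tape reel: a loose white disc on edge, 127 mm diameter, 20 mm wide over the flanges (along the point's y, its level spindle axis), 110 g, in a bay of the dark steel rack, whose bays are like the holders and 70 mm apart. Centre 87.5 mm, top 151 mm above the table at the start. Grip it across its width near the top of the rim. It can roll about y.
- reel_c_centre (a point): centre of the second widest tape reel: a loose white disc on edge, 127 mm diameter, 30 mm wide over the flanges (along the point's y, its level spindle axis), 150 g, in a bay of the dark steel rack, whose bays are like the holders and 70 mm apart. Centre 87.5 mm, top 151 mm above the table at the start. Grip it across its width near the top of the rim. It can roll about y.
- reel_d_centre (a point): centre of the widest tape reel: a loose white disc on edge, 127 mm diameter, 48 mm wide over the flanges (along the point's y, its level spindle axis), 220 g, in a bay of the dark steel rack, whose bays are like the holders and 70 mm apart. Centre 87.5 mm, top 151 mm above the table at the start. Grip it across its width near the top of the rim. It can roll about y.
- holder_a: narrowest light-grey holder on the feeder stand, fixed, for the 12 mm reel: upright cheeks 16 mm apart, 90 mm long along x, flared to 28 mm at the top, 72 mm above the origin. Origin: centre of its underside, 12 mm above the table; y across the cheeks, z up; tape guide to -x. A seated reel's centre is 75.5 mm straight above the origin, spindle along y. Holders 70 mm apart along y.
- holder_b: second narrowest light-grey holder on the feeder stand, fixed, for the 20 mm reel: upright cheeks 24 mm apart, 90 mm long along x, flared to 36 mm at the top, 72 mm above the origin. Origin: centre of its underside, 12 mm above the table; y across the cheeks, z up; tape guide to -x. A seated reel's centre is 75.5 mm straight above the origin, spindle along y. Holders 70 mm apart along y.
- holder_c: second widest light-grey holder on the feeder stand, fixed, for the 30 mm reel: upright cheeks 34 mm apart, 90 mm long along x, flared to 46 mm at the top, 72 mm above the origin. Origin: centre of its underside, 12 mm above the table; y across the cheeks, z up; tape guide to -x. A seated reel's centre is 75.5 mm straight above the origin, spindle along y. Holders 70 mm apart along y.
- holder_d: widest light-grey holder on the feeder stand, fixed, for the 48 mm reel: upright cheeks 52 mm apart, 90 mm long along x, flared to 64 mm at the top, 72 mm above the origin. Origin: centre of its underside, 12 mm above the table; y across the cheeks, z up; tape guide to -x. A seated reel's centre is 75.5 mm straight above the origin, spindle along y. Holders 70 mm apart along y.
- bottle_mid (a point): bystander: a loose white plastic bottle, 42 mm diameter, 110 mm high, standing between the two racks; the point is its centre, half-way up
- solder_mid (a point): bystander: a loose spool of solder with black flanges, 48 mm diameter, 46 mm high, standing on its flat side between the two racks, nearer the robot than the bottle; the point is its centre, half-way up
There are look-alikes about, which are no part of the job. Leave any orange look-alike of the part that bears reel_a_centre alone.

How it is judged:
By the outcome, as a careful person would: the job done as asked, in the order asked, and still so for the second after the job is handed in, with the robot touching nothing.
It also fails if it takes over 128 s, if anything falls off the work surface, if the arm or the gripper's body presses on something with over 40 N, if the wrist force passes 120 N, or if a joint passes its speed limit or range.

### The arm

A 6-joint arm with a two-finger parallel gripper is mounted at the origin on the work surface. World frame = base frame: x ahead of the robot, y to its left, z up, the work surface at z = 0. Lengths are in m, angles in rad, forces in N, time in s.
With the tool pointing down it reaches from about 0.25 to 0.8 m from the base axis. Payload 8.5 kg.
Tool frame: the origin (TCP) lies between the finger pads; the fingertips stand 22 mm ahead of it and the grasp point (between the pads) lies 3 mm ahead of it; z points along the fingers, y is the line along which they close (so a half turn about z gives the same grasp; the last joint's range is limited). The gripper opens to 85 mm and grips with 20 to 120 N. Pads are 22 mm wide; open, the fingers measure 114 mm over their backs; the gripper's body (76 mm by 85 mm) begins 54 mm behind the grasp point. The pads swing forward as they close: fully open they stand 13 mm farther back than shut.
Start: joints at [-1.322, 0.238, -0.013, 1.319, 0, 1.571], TCP at [0.129, -0.509, 0.253] pointing down, gripper open.
Joint ranges: [-2.66, 2.66], [-1.03, 1.9], [-1.14, 1.46], [-1.82, 2.27], [-1.45, 1.34], [-3.14, 3.14]. Speed limits (rad/s): [2.22, 2.22, 2.79, 3.14, 3.14, 3.14].

### API

Orientations are given as a unit quaternion [x, y, z, w].
In Python, from rig import * gives the robot as it stands. The module is installed in compiled form; this text tells all that it offers.
- The arm moves only by the tool jog_arm, never from a script. Its argument "steps" is a list of rows, each an object of numbers: "dx", "dy", "dz": the shift along the tool's x, y, z in m; "wx", "wy", "wz": the turn, a rotation vector about the tool's x, y, z in degrees. A call has 1 to 10 rows; each row shifts and turns the commanded pose from where the row before left it, along the tool's axes as they then stand; what a row does not reach is not made up. A row lasts 1/10 s, in which the tool goes at most 50 mm and 8.59 degrees, less where a joint would pass 70% of its speed; a pose out of reach is approached as far as the arm can. A call is refused whole if a number of a shift passes 0.05 or a number of a turn 8.59, either way. A call with a gripper value outside its range is refused whole. "jaw" is the opening, from 0 (shut) to 1 (fully open), set as the call begins (left out, the last holds). The fingers move at their own pace and stop on an object; the grip force is fixed at half the most. Time passes only in rows, so rows that do not move let the fingers close. It gives the time, the measured TCP pose, the force, the opening and the grip force at its end, in the units of the state.
- state(): the state, without advancing time (a new reading comes with each control period).
- get_image(name): name is "side" or "top"; returns a dict with "img" (384x512x3 uint8, red, green, blue), "fx", "fy", "cx", "cy" (pixels), "D" ([k1, k2, p1, p2, k3] as OpenCV has them; the pictures are not rectified), "eye" and "orientation" of the camera in the world. Camera axes: x right, y up, looking along -z (the intrinsics and any distortion apply to the point x, -y, -z); pixel columns grow to the right and rows downward; lengths in m; the calibration is good to about 2 mm. A picture is of the moment at which its call begins. There is no depth.
- job_done(): hands the job in; it is judged then, once.
The state is a dict: "time_s": time; "joint_positions": joint angles; "joint_velocities": joint speeds; "joint_torque": joint torques, N m; "tool_pos": TCP position; "orientation": TCP orientation; "wrist_force": force on the tool from outside, world axes, zero at the start; "wrist_torque": the same for the moment, N m; "finger_gap": finger opening in m; "gripper_force": force on a finger pad.
Only numpy, scipy, OpenCV 4.12 (cv2) and the standard library are available. Lean on these libraries where they do the work, as an engineer would, in place of code of your own. Each camera call takes 0.05 s, during which the arm holds its last target. There are 200 camera calls.

## Working session

There is one attempt and no reset: what is moved stays moved. The work goes in short steps, Python scripts to look and compute and a tool call to move; the robot and the scene stay as the last step left them, time stands still between calls to the robot, and variables do not carry over. Pictures are saved under pics/ and viewed, at most 14 in all, crops included, and the job is handed in when it is done.

Besides the shell and the picture viewer there is one more tool, called after ">>>" by a JSON object that holds its "op" and its "data". jog_arm: Moves the arm, as the interface text tells. Its arguments: {"type":"object","properties":{"steps":{"type":"array","items":{"type":"object","properties":{"dx":{"type":"number"},"dy":{"type":"number"},"dz":{"type":"number"},"wx":{"type":"number"},"wy":{"type":"number"},"wz":{"type":"number"}}}},"jaw":{"type":"number"}},"required":["steps"]}

```bash
mkdir -p pics; cat > h.py <<'E'
from rig import *
import numpy as np, cv2
from scipy.spatial.transform import Rotation as R
def cam(n):
    c=get_image(n); c['R']=R.from_quat(c['orientation']).as_matrix(); c['K']=np.array([[c['fx'],0,c['cx']],[0,c['fy'],c['cy']],[0,0,1.]]); c['D']=np.array(c['D'],float); c['eye']=np.array(c['eye']); return c
def rays(c,px):
    u=cv2.undistortPoints(np.array(px,float).reshape(-1,1,2),c['K'],c['D']).reshape(-1,2)
    d=np.c_[u[:,0],-u[:,1],-np.ones(len(u))]@c['R'].T
    return d/np.linalg.norm(d,axis=1)[:,None]
def onz(c,px,z):
    d=rays(c,px); return c['eye']+d*((z-c['eye'][2])/d[:,2])[:,None]
def tri(c1,p1,c2,p2):
    d1=rays(c1,p1)[0];d2=rays(c2,p2)[0]
    s=np.linalg.lstsq(np.c_[d1,-d2],c2['eye']-c1['eye'],rcond=None)[0]
    a=c1['eye']+s[0]*d1;b=c2['eye']+s[1]*d2
    return (a+b)/2,np.linalg.norm(a-b)
def proj(c,P):
    q=(np.atleast_2d(P)-c['eye'])@c['R']; q=q*[1,-1,-1]
    return cv2.projectPoints(q,np.zeros(3),np.zeros(3),c['K'],c['D'])[0].reshape(-1,2)
E
python3 - <<'E'
from h import *
s=state(); print({k:np.round(v,3) for k,v in s.items()})
for n in('top','side'):
    c=cam(n); print(n,c['eye'],c['R'].round(3).tolist(),c['fx'],c['cx'],c['cy'],c['D'])
    cv2.imwrite(f'pics/{n}0.png',cv2.resize(c['img'][:,:,::-1],(768,576),interpolation=cv2.INTER_CUBIC))
E
```

```text
{'time_s': np.float64(0.0), 'joint_positions': array([-1.322,  0.239, -0.014,  1.319,  0.   ,  1.571]), 'joint_velocities': array([-0.   ,  0.001,  0.001, -0.001,  0.001, -0.001]), 'joint_torque': array([ 3.0000e-03, -5.3878e+01,  3.4644e+01,  1.8000e-02,  0.0000e+00,
        0.0000e+00]), 'tool_pos': array([ 0.129, -0.508,  0.253]), 'orientation': array([ 0.992,  0.124, -0.   , -0.001]), 'wrist_force': array([-0.374,  0.223, -0.909]), 'wrist_torque': array([-0.047, -0.006, -0.021]), 'gripper_force': np.float64(0.0), 'finger_gap': np.float64(0.086)}
top [ 0.29109436 -0.04418885  1.05857963] [[0.048, 0.972, -0.232], [-0.999, 0.045, -0.016], [-0.005, 0.232, 0.973]] 376.14866003629845 251.3221617513285 185.62369727609783 [-0.06735068  0.          0.          0.          0.        ]
side [-0.03210485  0.67877386  0.88183372] [[-0.816, 0.37, -0.443], [-0.577, -0.547, 0.606], [-0.018, 0.751, 0.66]] 425.533788493515 254.6934974374722 189.8786498492649 [-0.13716917  0.          0.          0.          0.        ]
```

View pics/top0.png

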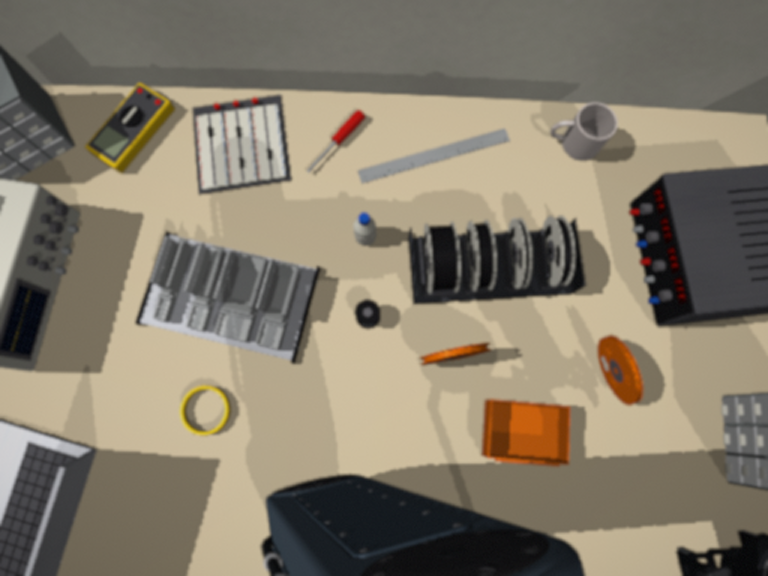

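View pics/side0.png

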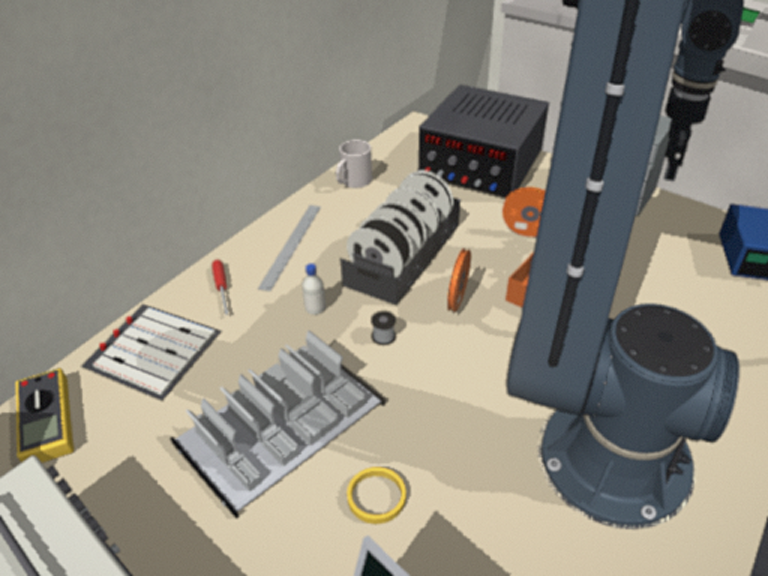

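The top view shows the dark rack at (410–585, 215–300) with four reels on edge. The grey stand is at (140–320, 235–360), yawed about 15°. The bottle is at (365, 228) and the solder spool at (367, 313). Possible confusions, in top-view pixels: the orange discs at (455, 353) and (620, 370), which are decoys, and the yellow ring at (205, 410). The wanted ones are the white reels in the rack at about (440, 258), (482, 255), (520, 255) and (560, 253). I'll check those in close crops.

```bash
python3 - <<'E'
from h import *
t=cam('top')['img'][:,:,::-1];s=cam('side')['img'][:,:,::-1]
f=lambda i,x0,x1,y0,y1,k:cv2.resize(i[y0:y1,x0:x1],None,fx=k,fy=k,interpolation=cv2.INTER_CUBIC)
a=f(t,268,394,138,206,6.3);b=f(t,88,218,150,244,6.1)
cv2.imwrite('pics/c1.png',a);cv2.imwrite('pics/c2.png',b)
cv2.imwrite('pics/c3.png',f(s,222,312,108,204,6.2));cv2.imwrite('pics/c4.png',f(s,112,262,215,345,4.6))
E
```

```text
(no output)
```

View pics/c1.png

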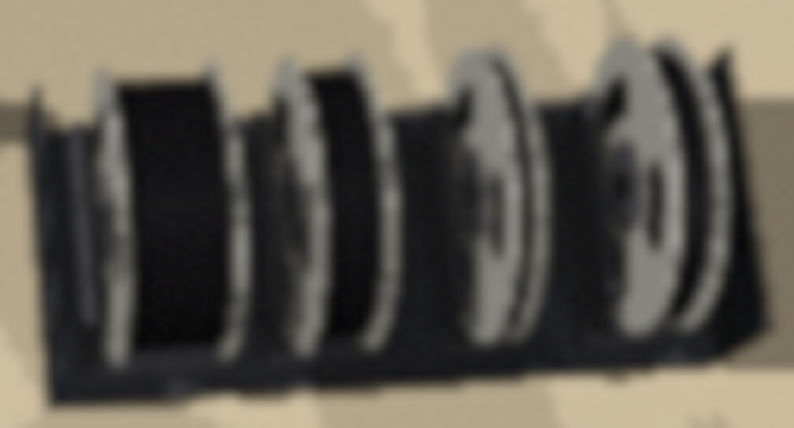

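View pics/c2.png

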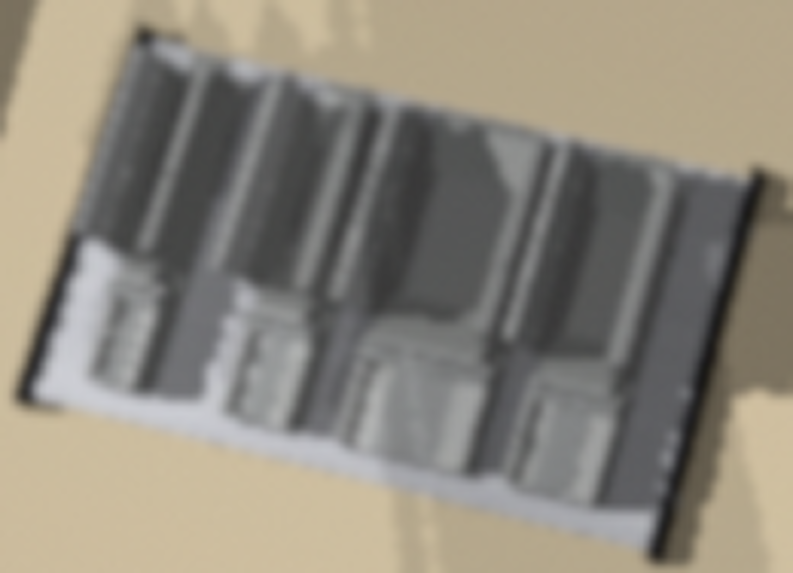

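View pics/c3.png

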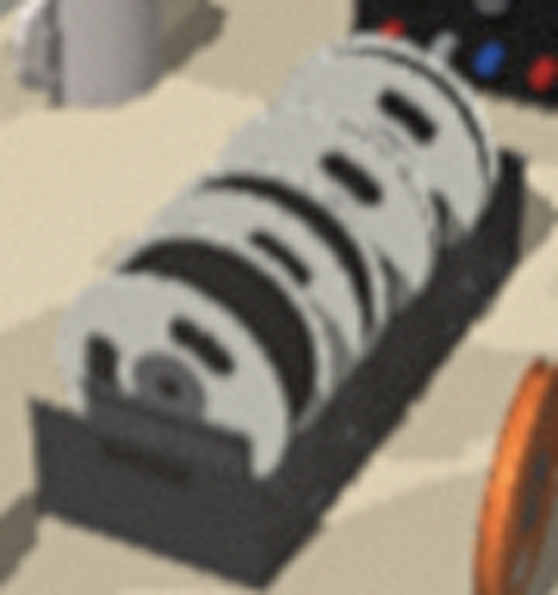

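View pics/c4.png

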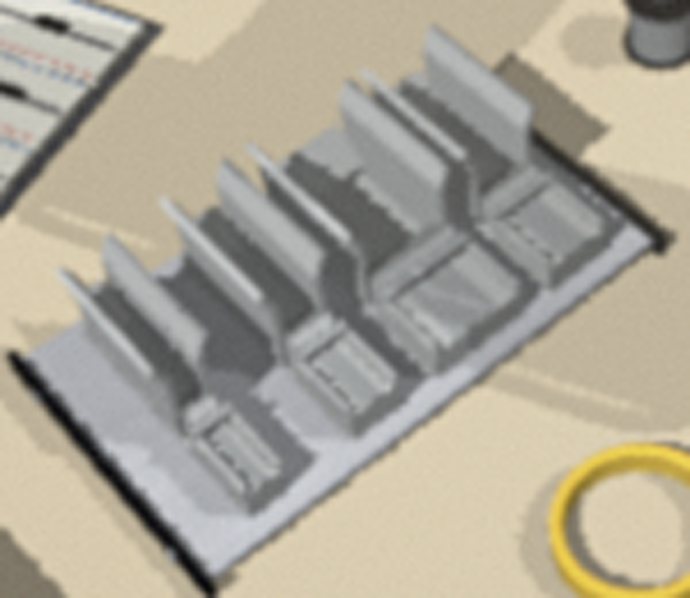

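The crops show the reels from left to right as D, C, A, B, judged by tape width: black band about 110, 60, 15 and 25 px in crop c1. The holders from left to right are A, B, D, C, judged by cheek spacing. I read cheek-top ends and flange tips off the crops. Next I triangulate and check them against the known sizes.

```bash
cat > m.py <<'E'
from h import *
T=cam('top');S=cam('side')
f=lambda x0,y0,k:(lambda p:[(p[0]+.5)/k-.5+x0,(p[1]+.5)/k-.5+y0])
c1,c2,c3,c4=f(268,138,6.3),f(88,150,6.1),f(222,108,6.2),f(112,215,4.6)
cheek={'AR':[(205,65),(145,250),(108,240),(205,345)],'BL':[(275,85),(220,265),(165,200),(275,310)],'BR':[(355,100),(300,285),(222,165),(325,270)],
'DL':[(385,110),(340,290),(250,150),(355,255)],'DR':[(540,150),(490,330),(345,85),(445,180)],'CL':[(565,150),(510,335),(368,75),(468,160)],'CR':[(665,175),(618,360),(430,30),(530,125)]}
P={}
for k,(a,b,c,d) in cheek.items():
    r=[tri(T,[c2(a)],S,[c4(c)]),tri(T,[c2(b)],S,[c4(d)])]
    P[k]=onz(T,[c2(a),c2(b)],.084)
    print(k,[(x.round(3).tolist(),round(g,4)) for x,g in r],P[k][:,:2].round(4).tolist())
for h in 'BDC':
    m=(P[h+'L']+P[h+'R'])/2; v=m[0]-m[1]; 
    print(h,m.mean(0).round(4),'len',np.linalg.norm(v).round(4),'yaw',np.degrees(np.arctan2(v[1],v[0])).round(2))
reel={'D':[(103,72),(118,365),(212,70),(232,360)],'C':[(290,62),(308,352),(357,60),(378,350)],'A':[(480,50),(487,345),(497,50),(514,342)],'B':[(627,40),(637,335),(667,40),(693,330)]}
yaw=0.
for it in range(3):
    n=np.array([np.cos(yaw),np.sin(yaw),0]);w=np.array([-n[1],n[0],0]);C={}
    for k,p in reel.items():
        q=[]
        for i in(0,2):
            d=rays(T,[c1(p[i]),c1(p[i+1])]);e=T['eye']
            u=[np.array([x@n,x[2]]) for x in d];u=[x/np.linalg.norm(x) for x in u]
            b=(u[0]+u[1]);b/=np.linalg.norm(b); dist=(.0875-e[2])/b[1]; ax=e@n+dist*b[0]
            h=np.arccos(u[0]@u[1])/2; rad=dist*np.sin(h)
            # tangent points -> w coordinate
            ws=[]
            for x,uu in zip(d,u):
                t=dist*np.cos(h)/np.hypot(x@n,x[2]); ws.append((e+t*x)@w)
            q.append((ax,ws[0],ws[1],rad))
        q=np.array(q);C[k]=n*q[:,0].mean()+w*q[:,1:3].mean()
        if it==2: print(k,'centre',C[k].round(4),'rad',q[:,3].round(4),'width',(q[0,1:3]-q[1,1:3]).round(4),'tilt',((q[:,1]-q[:,2])/.12).round(3))
    X=np.array([C[k][:2] for k in 'DCAB']);v=np.polyfit([0,1,2,3],X,1)[0];yaw=np.arctan2(v[0],-v[1])
print('rack yaw',np.degrees(yaw),'pitch',np.linalg.norm(v),'fit',(np.polyfit([0,1,2,3],X,1)[1]),v)
# D hub height: side ray with outer flange plane
e=S['eye'];d=rays(S,[c3((168,388))])[0]; pl=C['D']@w+.024
hub=e+d*((pl-e@w)/(d@w)); print('D hub from side',hub.round(4),'expected',(C['D']+.024*w).round(4))
E
python3 m.py
```

```text
AR [([0.581, 0.334, 0.08], np.float64(0.0039)), ([0.495, 0.35, 0.076], np.float64(0.0021))] [[0.5781, 0.3308], [0.4922, 0.3466]]
BL [([0.572, 0.299, 0.085], np.float64(0.0044)), ([0.486, 0.314, 0.074], np.float64(0.0061))] [[0.5702, 0.2977], [0.4871, 0.3122]]
BR [([0.567, 0.262, 0.082], np.float64(0.0031)), ([0.481, 0.279, 0.073], np.float64(0.0018))] [[0.5648, 0.2608], [0.4799, 0.2755]]
DL [([0.561, 0.247, 0.084], np.float64(0.0011)), ([0.479, 0.261, 0.069], np.float64(0.0051))] [[0.5608, 0.2467], [0.4785, 0.2575]]
DR [([0.55, 0.178, 0.08], np.float64(0.0075)), ([0.468, 0.194, 0.07], np.float64(0.0032))] [[0.5456, 0.1756], [0.464, 0.1898]]
CL [([0.548, 0.166, 0.08], np.float64(0.0015)), ([0.463, 0.182, 0.079], np.float64(0.0004))] [[0.5461, 0.1645], [0.4623, 0.1809]]
CR [([0.539, 0.12, 0.083], np.float64(0.0035)), ([0.457, 0.136, 0.069], np.float64(0.0008))] [[0.5368, 0.1193], [0.4536, 0.1329]]
B [0.5255 0.2865 0.084 ] len 0.0853 yaw -9.85
D [0.5122 0.2174 0.084 ] len 0.0829 yaw -8.68
C [0.4997 0.1494 0.084 ] len 0.0849 yaw -10.18
D centre [ 0.5653 -0.1402  0.    ] rad [0.0622 0.0617] width [0.0462 0.0485] tilt [-0.009  0.01 ]
C centre [ 0.5734 -0.2111  0.    ] rad [0.0618 0.0618] width [0.0286 0.0299] tilt [0.004 0.015]
A centre [ 0.5807 -0.2799  0.    ] rad [0.0628 0.0624] width [0.0073 0.0117] tilt [-0.035  0.002]
B centre [ 0.5888 -0.3495  0.    ] rad [0.0631 0.0623] width [0.0174 0.0245] tilt [-0.022  0.037]
rack yaw 6.3774177004985 pitch 0.0700957779219251 fit [ 0.56534609 -0.14068483] [ 0.00778605 -0.06966201]
D hub from side [ 0.5694 -0.1156  0.0848] expected [ 0.5626 -0.1164  0.    ]
```

Everything agrees with the text:
- **Reels:** pitch 70.1 mm, radius about 62–63 mm, hub height 85 mm.
- **Holders:** pitch 69.8 mm, cheek tops about 80 mm, with inner gaps matching B, D and C.

I'll add a helper that turns targets into tool-frame deltas, then start moving.

```bash
cat > g.py <<'E'
import sys
from h import *
# usage: g.py x y z ang(deg, tool x axis)
n0=np.array([np.cos(np.radians(6.38)),np.sin(np.radians(6.38))])
HOLD={'C':(.4997,.1494),'D':(.5122,.2174),'B':(.5255,.2865),'A':(.5385,.3551)}
a=[float(x) for x in sys.argv[1:5]]
s=state();M=R.from_quat(s['orientation']).as_matrix();p=np.array(s['tool_pos'])
ang=np.degrees(np.arctan2(M[1,0],M[0,0]))
c,si=np.cos(np.radians(a[3])),np.sin(np.radians(a[3]))
N=np.array([[c,si,0],[si,-c,0],[0,0,-1.]])
d=np.array(a[:3])-p
print('t',round(float(s['time_s']),2),'pos',p.round(4),'ang',ang.round(2),'tilt',np.degrees(np.arccos(-M[2,2])).round(2),'j',np.round(s['joint_positions'],2),'F',np.round(s['wrist_force'],1),'gap',np.round(s['finger_gap'],4),'gf',np.round(s['gripper_force'],1))
print('delta now-frame',(M.T@d).round(4),'delta target-frame',(N.T@d).round(4))
print('rotvec tool deg',np.degrees(R.from_matrix(M.T@N).as_rotvec()).round(2))
E
python3 g.py .590 -.3495 .30 6.4
```

```text
t 0.3 pos [ 0.1292 -0.5087  0.2531] ang 14.25 tilt 0.03 j [-1.32  0.24 -0.01  1.32  0.    1.57] F [-0.3 -0.2  1.1] gap 0.0853 gf 0.0
delta now-frame [ 0.4858 -0.0409 -0.0469] delta target-frame [ 0.4756 -0.1068 -0.0469]
rotvec tool deg [-0.03  0.    7.85]
```

>>> {"op": "jog_arm", "data": {"steps": [{"dz": -0.025,"wz": 4},{"dz": -0.025,"wz": 4}]}}

```text
schema error: expected keys dx, dy, dz, wx, wy, wz
```

```bash
python3 g.py .590 -.3495 .30 6.4
```

```text
t 0.3 pos [ 0.1292 -0.5087  0.2531] ang 14.25 tilt 0.03 j [-1.32  0.24 -0.01  1.32  0.    1.57] F [-0.3 -0.2  1.1] gap 0.0853 gf 0.0
delta now-frame [ 0.4858 -0.0409 -0.0469] delta target-frame [ 0.4756 -0.1068 -0.0469]
rotvec tool deg [-0.03  0.    7.85]
```

>>> {"op": "jog_arm", "data": {"steps": [{"dx": 0,"dy": 0,"dz": -0.025,"wx": 0,"wy": 0,"wz": 4},{"dx": 0,"dy": 0,"dz": -0.025,"wx": 0,"wy": 0,"wz": 4}]}}

```text
time_s: 0.5
tool_pos: [0.1291, -0.5083, 0.3033]
orientation: [0.999, 0.053, -0.0, -0.001]
wrist_force: [-0.1, -0.1, 1.1]
finger_gap: 0.0854
gripper_force: 0.0
```

```bash
python3 g.py .590 -.3495 .30 6.4
```

```text
t 0.5 pos [ 0.1291 -0.5083  0.3033] ang 6.1 tilt 0.12 j [-1.32  0.23  0.1   1.44 -0.    1.71] F [-0.1 -0.1  1.1] gap 0.0854 gf 0.0
delta now-frame [ 0.4751 -0.1089  0.0034] delta target-frame [ 0.4757 -0.1064  0.0033]
rotvec tool deg [-0.11  0.02 -0.3 ]
```

>>> {"op": "jog_arm", "data": {"steps": [{"dx": 0,"dy": 0,"dz": 0,"wx": 0,"wy": 0,"wz": -8.5},{"dx": 0,"dy": 0,"dz": 0,"wx": 0,"wy": 0,"wz": -8.5},{"dx": 0,"dy": 0,"dz": 0,"wx": 0,"wy": 0,"wz": -8.5},{"dx": 0,"dy": 0,"dz": 0,"wx": 0,"wy": 0,"wz": -8.5},{"dx": 0,"dy": 0,"dz": 0,"wx": 0,"wy": 0,"wz": -8.5},{"dx": 0,"dy": 0,"dz": 0,"wx": 0,"wy": 0,"wz": -8.5},{"dx": 0,"dy": 0,"dz": 0,"wx": 0,"wy": 0,"wz": -8.5},{"dx": 0,"dy": 0,"dz": 0,"wx": 0,"wy": 0,"wz": -8.5},{"dx": 0,"dy": 0,"dz": 0,"wx": 0,"wy": 0,"wz": -8.5},{"dx": 0,"dy": 0,"dz": 0,"wx": 0,"wy": 0,"wz": -8.5}]}}

```text
time_s: 1.5
tool_pos: [0.1292, -0.5088, 0.3032]
orientation: [0.697, 0.717, 0.0, -0.0]
wrist_force: [0.8, -0.3, -0.4]
finger_gap: 0.0853
gripper_force: 0.0
```

>>> {"op": "jog_arm", "data": {"steps": [{"dx": 0,"dy": 0,"dz": 0,"wx": 0,"wy": 0,"wz": -8.5},{"dx": 0,"dy": 0,"dz": 0,"wx": 0,"wy": 0,"wz": -8.5},{"dx": 0,"dy": 0,"dz": 0,"wx": 0,"wy": 0,"wz": -8.5},{"dx": 0,"dy": 0,"dz": 0,"wx": 0,"wy": 0,"wz": -8.5},{"dx": 0,"dy": 0,"dz": 0,"wx": 0,"wy": 0,"wz": -8.5},{"dx": 0,"dy": 0,"dz": 0,"wx": 0,"wy": 0,"wz": -8.5},{"dx": 0,"dy": 0,"dz": 0,"wx": 0,"wy": 0,"wz": -8.5},{"dx": 0,"dy": 0,"dz": 0,"wx": 0,"wy": 0,"wz": -8.5},{"dx": 0,"dy": 0,"dz": 0,"wx": 0,"wy": 0,"wz": -8.5},{"dx": 0,"dy": 0,"dz": 0,"wx": 0,"wy": 0,"wz": -8.5}]}}

```text
time_s: 2.5
tool_pos: [0.1292, -0.5088, 0.3032]
orientation: [0.03, 1.0, 0.0, -0.0]
wrist_force: [-0.4, -0.3, -0.2]
finger_gap: 0.0855
gripper_force: 0.0
```

```bash
python3 g.py .590 -.3495 .30 186.4
```

```text
t 2.5 pos [ 0.1292 -0.5088  0.3032] ang 176.6 tilt 0.02 j [-1.32  0.23  0.1   1.44 -0.   -1.26] F [-0.4 -0.3 -0.2] gap 0.0855 gf 0.0
delta now-frame [-0.4505  0.1863  0.0032] delta target-frame [-0.4756  0.1069  0.0032]
rotvec tool deg [ 0.01 -0.01 -9.8 ]
```

>>> {"op": "jog_arm", "data": {"jaw": 0.45, "steps": [{"dx": 0,"dy": 0,"dz": 0,"wx": 0,"wy": 0,"wz": -4.9},{"dx": 0,"dy": 0,"dz": 0,"wx": 0,"wy": 0,"wz": -4.9},{"dx": -0.042,"dy": 0.01,"dz": 0,"wx": 0,"wy": 0,"wz": 0},{"dx": -0.042,"dy": 0.01,"dz": 0,"wx": 0,"wy": 0,"wz": 0},{"dx": -0.042,"dy": 0.01,"dz": 0,"wx": 0,"wy": 0,"wz": 0},{"dx": -0.042,"dy": 0.01,"dz": 0,"wx": 0,"wy": 0,"wz": 0},{"dx": -0.042,"dy": 0.01,"dz": 0,"wx": 0,"wy": 0,"wz": 0},{"dx": -0.042,"dy": 0.01,"dz": 0,"wx": 0,"wy": 0,"wz": 0},{"dx": -0.042,"dy": 0.01,"dz": 0,"wx": 0,"wy": 0,"wz": 0},{"dx": -0.042,"dy": 0.01,"dz": 0,"wx": 0,"wy": 0,"wz": 0}]}}

```text
time_s: 3.5
tool_pos: [0.4566, -0.3929, 0.3033]
orientation: [-0.053, 0.999, -0.0, -0.0]
wrist_force: [1.0, -0.3, -0.4]
finger_gap: 0.0383
gripper_force: 0.0
```

```bash
python3 g.py .590 -.3495 .23 186.4
```

```text
t 3.5 pos [ 0.4566 -0.3929  0.3033] ang -173.94 tilt 0.0 j [-0.71  0.37  0.3   1.5  -0.   -0.82] F [ 1.  -0.3 -0.4] gap 0.0383 gf 0.0
delta now-frame [-0.1373  0.0291  0.0733] delta target-frame [-0.1374  0.0283  0.0733]
rotvec tool deg [-0.   -0.   -0.34]
```

>>> {"op": "jog_arm", "data": {"steps": [{"dx": -0.035,"dy": 0.007,"dz": 0,"wx": 0,"wy": 0,"wz": -0.34},{"dx": -0.035,"dy": 0.007,"dz": 0,"wx": 0,"wy": 0,"wz": 0},{"dx": -0.035,"dy": 0.007,"dz": 0.02,"wx": 0,"wy": 0,"wz": 0},{"dx": -0.0324,"dy": 0.0073,"dz": 0.03,"wx": 0,"wy": 0,"wz": 0},{"dx": 0,"dy": 0,"dz": 0.03,"wx": 0,"wy": 0,"wz": 0},{"dx": 0,"dy": 0,"dz": 0.02,"wx": 0,"wy": 0,"wz": 0},{"dx": 0,"dy": 0,"dz": 0,"wx": 0,"wy": 0,"wz": 0}]}}

```text
time_s: 4.2
tool_pos: [0.5873, -0.3494, 0.1996]
orientation: [-0.056, 0.998, 0.002, -0.003]
wrist_force: [-0.6, -0.1, 0.5]
finger_gap: 0.038
gripper_force: 0.0
```

```bash
python3 g.py .590 -.3495 .140 186.4; python3 - <<'E'
from h import *
f=lambda i,x0,x1,y0,y1,k:cv2.resize(i[y0:y1,x0:x1,::-1],None,fx=k,fy=k,interpolation=cv2.INTER_CUBIC)
t=cam('top');s=cam('side')
a=f(t['img'],290,410,100,230,4.5);b=f(s['img'],230,320,70,200,4.5)
cv2.imwrite('pics/p1.png',np.hstack([a[:580],b[:580]]) )
E
```

```text
t 4.2 pos [ 0.5873 -0.3494  0.1996] ang -173.57 tilt 0.35 j [-0.54  0.54  0.32  1.35  0.   -0.65] F [-0.6 -0.1  0.5] gap 0.038 gf 0.0
delta now-frame [-0.0029 -0.0006  0.0596] delta target-frame [-0.0026 -0.0004  0.0596]
rotvec tool deg [ 0.21 -0.28  0.03]
```

View pics/p1.png

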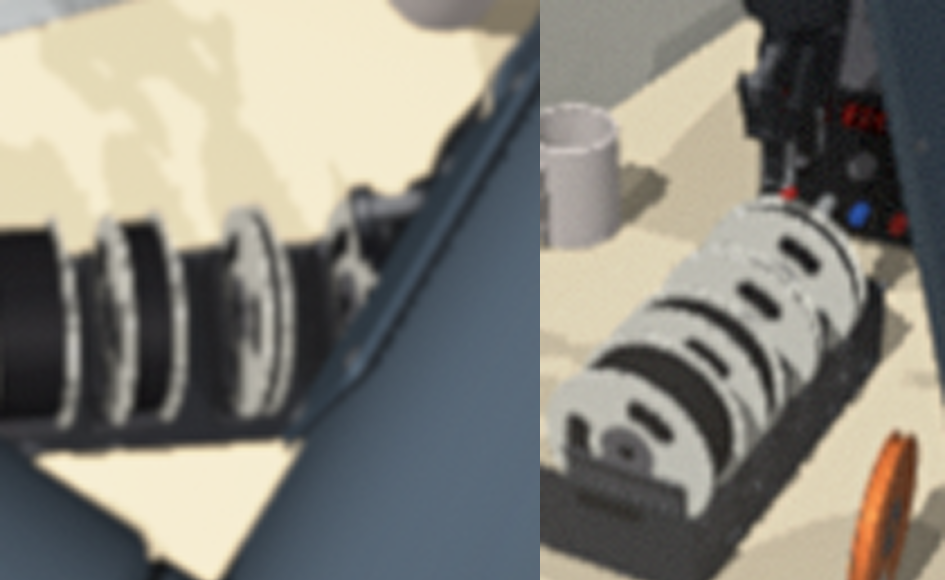

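The top view (left) shows the fingers straddling B at about (365, 215), with the arm hiding the rest. In the side view (right) the fingers hang over the far reel at about (785, 150). Descending.

>>> {"op": "jog_arm", "data": {"steps": [{"dx": -0.002,"dy": 0,"dz": 0.015,"wx": 0,"wy": 0,"wz": 0},{"dx": 0,"dy": 0,"dz": 0.015,"wx": 0,"wy": 0,"wz": 0},{"dx": 0,"dy": 0,"dz": 0.015,"wx": 0,"wy": 0,"wz": 0},{"dx": 0,"dy": 0,"dz": 0.0145,"wx": 0,"wy": 0,"wz": 0},{"dx": 0,"dy": 0,"dz": 0,"wx": 0,"wy": 0,"wz": 0},{"dx": 0,"dy": 0,"dz": 0,"wx": 0,"wy": 0,"wz": 0}]}}

```text
time_s: 4.9
tool_pos: [0.5908, -0.3509, 0.1455]
orientation: [-0.056, 0.998, -0.0, 0.001]
wrist_force: [-0.0, -0.2, 0.4]
finger_gap: 0.0383
gripper_force: 0.0
```

>>> {"op": "jog_arm", "data": {"jaw": 0, "steps": [{"dx": 0,"dy": 0,"dz": 0,"wx": 0,"wy": 0,"wz": 0},{"dx": 0,"dy": 0,"dz": 0,"wx": 0,"wy": 0,"wz": 0},{"dx": 0,"dy": 0,"dz": 0,"wx": 0,"wy": 0,"wz": 0},{"dx": 0,"dy": 0,"dz": 0,"wx": 0,"wy": 0,"wz": 0},{"dx": 0,"dy": 0,"dz": 0,"wx": 0,"wy": 0,"wz": 0},{"dx": 0,"dy": 0,"dz": 0,"wx": 0,"wy": 0,"wz": 0}]}}

```text
time_s: 5.5
tool_pos: [0.591, -0.3505, 0.1455]
orientation: [-0.056, 0.998, -0.0, 0.001]
wrist_force: [-1.0, 1.0, 6.5]
finger_gap: 0.0193
gripper_force: 58.9
```

```bash
python3 g.py .590 -.3495 .300 186.4
```

```text
t 5.5 pos [ 0.591  -0.3505  0.1455] ang -173.6 tilt 0.13 j [-0.54  0.56  0.22  1.22  0.   -0.65] F [-1.   1.   6.5] gap 0.0193 gf 58.9
delta now-frame [ 0.0006  0.0009 -0.1545] delta target-frame [ 0.0009  0.0011 -0.1545]
rotvec tool deg [-0.06  0.12  0.  ]
```

>>> {"op": "jog_arm", "data": {"steps": [{"dx": 0,"dy": 0,"dz": -0.01,"wx": 0,"wy": 0,"wz": 0},{"dx": 0,"dy": 0,"dz": -0.015,"wx": 0,"wy": 0,"wz": 0},{"dx": 0,"dy": 0,"dz": -0.02,"wx": 0,"wy": 0,"wz": 0},{"dx": 0,"dy": 0,"dz": -0.025,"wx": 0,"wy": 0,"wz": 0},{"dx": 0,"dy": 0,"dz": -0.025,"wx": 0,"wy": 0,"wz": 0},{"dx": 0,"dy": 0,"dz": -0.025,"wx": 0,"wy": 0,"wz": 0},{"dx": 0,"dy": 0,"dz": -0.025,"wx": 0,"wy": 0,"wz": 0},{"dx": 0,"dy": 0,"dz": -0.015,"wx": 0,"wy": 0,"wz": 0},{"dx": 0,"dy": 0,"dz": 0,"wx": 0,"wy": 0,"wz": 0}]}}

```text
time_s: 6.4
tool_pos: [0.591, -0.3508, 0.3069]
orientation: [-0.056, 0.998, -0.001, 0.002]
wrist_force: [0.7, -0.3, -1.4]
finger_gap: 0.0187
gripper_force: 58.6
```

```bash
python3 g.py .5265 .2855 .300 169.9
```

```text
t 6.4 pos [ 0.591  -0.3508  0.3069] ang -173.61 tilt 0.26 j [-0.54  0.53  0.58  1.61 -0.   -0.65] F [ 0.7 -0.3 -1.4] gap 0.0187 gf 58.6
delta now-frame [-0.0067  0.6396  0.0052] delta target-frame [0.1751 0.6151 0.0069]
rotvec tool deg [-0.13  0.23 16.49]
```

>>> {"op": "jog_arm", "data": {"steps": [{"dx": 0,"dy": 0.02,"dz": 0,"wx": 0,"wy": 0,"wz": 0},{"dx": 0,"dy": 0.035,"dz": 0,"wx": 0,"wy": 0,"wz": 0},{"dx": 0,"dy": 0.045,"dz": 0,"wx": 0,"wy": 0,"wz": 0},{"dx": 0,"dy": 0.045,"dz": 0,"wx": 0,"wy": 0,"wz": 0},{"dx": 0,"dy": 0.045,"dz": 0,"wx": 0,"wy": 0,"wz": 0},{"dx": 0,"dy": 0.045,"dz": 0,"wx": 0,"wy": 0,"wz": 0},{"dx": 0,"dy": 0.045,"dz": 0,"wx": 0,"wy": 0,"wz": 0},{"dx": 0,"dy": 0.045,"dz": 0,"wx": 0,"wy": 0,"wz": 0},{"dx": 0,"dy": 0.045,"dz": 0,"wx": 0,"wy": 0,"wz": 0},{"dx": 0,"dy": 0.045,"dz": 0,"wx": 0,"wy": 0,"wz": 0}]}}

```text
time_s: 7.4
tool_pos: [0.5433, 0.0637, 0.3032]
orientation: [-0.056, 0.998, -0.0, -0.0]
wrist_force: [0.4, 0.1, -1.0]
finger_gap: 0.019
gripper_force: 58.5
```

>>> {"op": "jog_arm", "data": {"steps": [{"dx": 0,"dy": 0.045,"dz": 0,"wx": 0,"wy": 0,"wz": 0},{"dx": 0,"dy": 0.045,"dz": 0,"wx": 0,"wy": 0,"wz": 0},{"dx": 0,"dy": 0.04,"dz": 0,"wx": 0,"wy": 0,"wz": 0},{"dx": 0,"dy": 0.03,"dz": 0,"wx": 0,"wy": 0,"wz": 0},{"dx": 0,"dy": 0.02,"dz": 0,"wx": 0,"wy": 0,"wz": 0},{"dx": 0,"dy": 0,"dz": 0,"wx": 0,"wy": 0,"wz": 5.5},{"dx": 0,"dy": 0,"dz": 0,"wx": 0,"wy": 0,"wz": 5.5},{"dx": 0,"dy": 0,"dz": 0,"wx": 0,"wy": 0,"wz": 5.5},{"dx": 0,"dy": 0,"dz": 0,"wx": 0,"wy": 0,"wz": 0}]}}

```text
time_s: 8.3
tool_pos: [0.5238, 0.2409, 0.3031]
orientation: [0.089, 0.996, -0.0, -0.001]
wrist_force: [-0.8, -0.4, -1.0]
finger_gap: 0.0188
gripper_force: 58.7
```

```bash
python3 g.py .5265 .2855 .300 169.9
```

```text
t 8.3 pos [0.5238 0.2409 0.3031] ang 169.83 tilt 0.07 j [0.43 0.32 0.23 1.48 0.   0.61] F [-0.8 -0.4 -1. ] gap 0.0188 gf 58.7
delta now-frame [0.0052 0.0444 0.003 ] delta target-frame [0.0051 0.0444 0.0031]
rotvec tool deg [-0.04 -0.06 -0.07]
```

>>> {"op": "jog_arm", "data": {"steps": [{"dx": 0.0025,"dy": 0.022,"dz": 0,"wx": 0,"wy": 0,"wz": 0},{"dx": 0.0025,"dy": 0.022,"dz": 0.015,"wx": 0,"wy": 0,"wz": 0},{"dx": 0,"dy": 0,"dz": 0.02,"wx": 0,"wy": 0,"wz": 0},{"dx": 0,"dy": 0,"dz": 0.02,"wx": 0,"wy": 0,"wz": 0},{"dx": 0,"dy": 0,"dz": 0.015,"wx": 0,"wy": 0,"wz": 0},{"dx": 0,"dy": 0,"dz": 0.01,"wx": 0,"wy": 0,"wz": 0},{"dx": 0,"dy": 0,"dz": 0,"wx": 0,"wy": 0,"wz": 0},{"dx": 0,"dy": 0,"dz": 0,"wx": 0,"wy": 0,"wz": 0}]}}

```text
time_s: 9.1
tool_pos: [0.527, 0.2851, 0.2242]
orientation: [0.088, 0.996, 0.0, 0.0]
wrist_force: [0.3, -0.4, -0.8]
finger_gap: 0.0191
gripper_force: 58.9
```

```bash
python3 g.py .5265 .2855 .146 169.9; python3 - <<'E'
from h import *
f=lambda i,x0,x1,y0,y1,k:cv2.resize(i[y0:y1,x0:x1,::-1],None,fx=k,fy=k,interpolation=cv2.INTER_CUBIC)
t=cam('top');s=cam('side')
a=f(t['img'],90,220,100,240,4);b=f(s['img'],110,180,190,330,4)
cv2.imwrite('pics/p2.png',np.hstack([a,b]))
cv2.imwrite('pics/p3.png',f(s['img'],100,250,170,330,3.6))
E
```

```text
t 9.1 pos [0.527  0.2851 0.2242] ang 169.94 tilt 0.01 j [0.5  0.38 0.11 1.31 0.   0.67] F [ 0.3 -0.4 -0.8] gap 0.0191 gf 58.9
delta now-frame [0.0006 0.0003 0.0782] delta target-frame [0.0006 0.0003 0.0782]
rotvec tool deg [0.01 0.01 0.04]
```

View pics/p3.png

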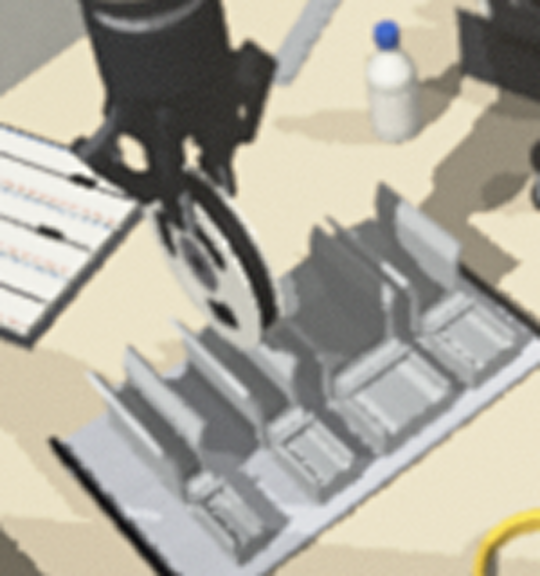

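The side crop shows reel B held upright with its hub at about (200, 265), its lowest rim at about (255, 345), above holder B's cheek pair at (175–270, 325–415). I'll check the hub against the flange plane.

```bash
python3 - <<'E'
from h import *
S=cam('side')
p=[100+200.5/3.6-.5,170+265.5/3.6-.5]
n=np.array([np.cos(np.radians(-10.1)),np.sin(np.radians(-10.1)),0]);w=np.array([-n[1],n[0],0])
t=np.array([.527,.2851,.1662])
e=S['eye'];d=rays(S,[p])[0];pl=t@w+.010
hub=e+d*((pl-e@w)/(d@w));o=hub-t;print(hub.round(4),'along n',(o@n).round(4),'z',o[2].round(4))
E
```

```text
[0.534  0.294  0.1602] along n 0.0053 z -0.006
```

```bash
cat >> m.py <<'E'
print('---side only')
for h in 'BDC':
    q=[onz(S,[c4(cheek[h+s][2]),c4(cheek[h+s][3])],.084) for s in 'LR']
    print(h,((q[0]+q[1])/2).mean(0).round(4))
E
python3 m.py | sed -n '/---/,$p'
```

```text
---side only
B [0.523  0.2912 0.084 ]
D [0.5103 0.2249 0.084 ]
C [0.4982 0.1553 0.084 ]
```

The side camera shows the reel and the holders shifted by the same ~5 mm in y. Top view and robot agree, because the grip centred within 1 mm. So the alignment is good and I'm lowering.

>>> {"op": "jog_arm", "data": {"steps": [{"dx": 0,"dy": 0,"dz": 0.015,"wx": 0,"wy": 0,"wz": 0},{"dx": 0,"dy": 0,"dz": 0.015,"wx": 0,"wy": 0,"wz": 0},{"dx": 0,"dy": 0,"dz": 0.012,"wx": 0,"wy": 0,"wz": 0},{"dx": 0,"dy": 0,"dz": 0.01,"wx": 0,"wy": 0,"wz": 0},{"dx": 0,"dy": 0,"dz": 0,"wx": 0,"wy": 0,"wz": 0}]}}

```text
time_s: 9.85
tool_pos: [0.5263, 0.2848, 0.1705]
orientation: [0.088, 0.996, -0.001, -0.001]
wrist_force: [-0.3, -0.2, -1.7]
finger_gap: 0.0191
gripper_force: 58.8
```

>>> {"op": "jog_arm", "data": {"steps": [{"dx": 0,"dy": 0,"dz": 0.006,"wx": 0,"wy": 0,"wz": 0},{"dx": 0,"dy": 0,"dz": 0.006,"wx": 0,"wy": 0,"wz": 0},{"dx": 0,"dy": 0,"dz": 0.005,"wx": 0,"wy": 0,"wz": 0},{"dx": 0,"dy": 0,"dz": 0.003,"wx": 0,"wy": 0,"wz": 0},{"dx": 0,"dy": 0,"dz": 0,"wx": 0,"wy": 0,"wz": 0},{"dx": 0,"dy": 0,"dz": 0,"wx": 0,"wy": 0,"wz": 0}]}}

```text
time_s: 10.45
tool_pos: [0.527, 0.2852, 0.1519]
orientation: [0.088, 0.996, 0.0, 0.0]
wrist_force: [-0.2, 0.1, -0.3]
finger_gap: 0.0194
gripper_force: 58.9
```

```bash
python3 g.py .5265 .2855 .146 169.9
```

```text
t 10.45 pos [0.527  0.2852 0.1519] ang 169.9 tilt 0.01 j [ 0.5   0.41 -0.02  1.14  0.    0.67] F [-0.2  0.1 -0.3] gap 0.0194 gf 58.9
delta now-frame [0.0005 0.0003 0.0059] delta target-frame [0.0005 0.0003 0.0059]
rotvec tool deg [ 0.01  0.   -0.  ]
```

>>> {"op": "jog_arm", "data": {"steps": [{"dx": 0,"dy": 0,"dz": 0.002,"wx": 0,"wy": 0,"wz": 0},{"dx": 0,"dy": 0,"dz": 0.002,"wx": 0,"wy": 0,"wz": 0},{"dx": 0,"dy": 0,"dz": 0.001,"wx": 0,"wy": 0,"wz": 0},{"dx": 0,"dy": 0,"dz": 0,"wx": 0,"wy": 0,"wz": 0},{"dx": 0,"dy": 0,"dz": 0,"wx": 0,"wy": 0,"wz": 0}]}}

```text
time_s: 10.95
tool_pos: [0.5269, 0.2851, 0.1469]
orientation: [0.088, 0.996, 0.0, -0.0]
wrist_force: [-0.3, 0.6, -1.0]
finger_gap: 0.0195
gripper_force: 58.9
```

>>> {"op": "jog_arm", "data": {"steps": [{"dx": 0,"dy": 0,"dz": 0.001,"wx": 0,"wy": 0,"wz": 0},{"dx": 0,"dy": 0,"dz": 0,"wx": 0,"wy": 0,"wz": 0},{"dx": 0,"dy": 0,"dz": 0,"wx": 0,"wy": 0,"wz": 0}]}}

```text
time_s: 11.25
tool_pos: [0.5269, 0.2851, 0.1458]
orientation: [0.088, 0.996, 0.0, -0.0]
wrist_force: [0.4, -0.0, -0.7]
finger_gap: 0.0189
gripper_force: 58.9
```

>>> {"op": "jog_arm", "data": {"steps": [{"dx": 0,"dy": 0,"dz": 0.001,"wx": 0,"wy": 0,"wz": 0},{"dx": 0,"dy": 0,"dz": 0,"wx": 0,"wy": 0,"wz": 0},{"dx": 0,"dy": 0,"dz": 0,"wx": 0,"wy": 0,"wz": 0}]}}

```text
time_s: 11.55
tool_pos: [0.5273, 0.2853, 0.1455]
orientation: [0.088, 0.996, 0.0, 0.001]
wrist_force: [0.3, -0.5, 5.7]
finger_gap: 0.0191
gripper_force: 59.5
```

>>> {"op": "jog_arm", "data": {"steps": [{"dx": 0,"dy": 0,"dz": 0.001,"wx": 0,"wy": 0,"wz": 0},{"dx": 0,"dy": 0,"dz": 0,"wx": 0,"wy": 0,"wz": 0},{"dx": 0,"dy": 0,"dz": 0,"wx": 0,"wy": 0,"wz": 0}]}}

```text
time_s: 11.85
tool_pos: [0.5273, 0.2855, 0.1453]
orientation: [0.088, 0.996, 0.001, 0.001]
wrist_force: [-2.5, -0.9, 11.8]
finger_gap: 0.0192
gripper_force: 60.7
```

Contact came at z = 0.1455, the same height as in the rack, so reel B is seated. Releasing.

>>> {"op": "jog_arm", "data": {"jaw": 0.45, "steps": [{"dx": 0,"dy": 0,"dz": 0,"wx": 0,"wy": 0,"wz": 0},{"dx": 0,"dy": 0,"dz": 0,"wx": 0,"wy": 0,"wz": 0},{"dx": 0,"dy": 0,"dz": 0,"wx": 0,"wy": 0,"wz": 0},{"dx": 0,"dy": 0,"dz": 0,"wx": 0,"wy": 0,"wz": 0},{"dx": 0,"dy": 0,"dz": -0.015,"wx": 0,"wy": 0,"wz": 0},{"dx": 0,"dy": 0,"dz": -0.03,"wx": 0,"wy": 0,"wz": 0},{"dx": 0,"dy": 0,"dz": -0.04,"wx": 0,"wy": 0,"wz": 0},{"dx": 0,"dy": 0,"dz": -0.03,"wx": 0,"wy": 0,"wz": 0},{"dx": 0,"dy": 0,"dz": -0.015,"wx": 0,"wy": 0,"wz": 0},{"dx": 0,"dy": 0,"dz": 0,"wx": 0,"wy": 0,"wz": 0}]}}

```text
time_s: 12.85
tool_pos: [0.5278, 0.2856, 0.2761]
orientation: [0.088, 0.996, 0.001, 0.002]
wrist_force: [0.9, 0.3, -0.4]
finger_gap: 0.0384
gripper_force: 0.0
```

```bash
python3 g.py .5822 -.2808 .27 186.4; python3 - <<'E'
from h import *
f=lambda i,x0,x1,y0,y1,k:cv2.resize(i[y0:y1,x0:x1,::-1],None,fx=k,fy=k,interpolation=cv2.INTER_CUBIC)
t=cam('top');s=cam('side')
a=f(t['img'],90,190,130,240,4);b=f(s['img'],110,210,190,300,4)
cv2.imwrite('pics/p4.png',np.hstack([a,b]))
E
```

```text
t 12.85 pos [0.5278 0.2856 0.2761] ang 169.89 tilt 0.23 j [0.5  0.36 0.22 1.43 0.   0.67] F [ 0.9  0.3 -0.4] gap 0.0384 gf 0.0
delta now-frame [-0.1529 -0.5481  0.0051] delta target-frame [ 0.0091 -0.5689  0.0061]
rotvec tool deg [  0.12   0.2  -16.51]
```

View pics/p4.png

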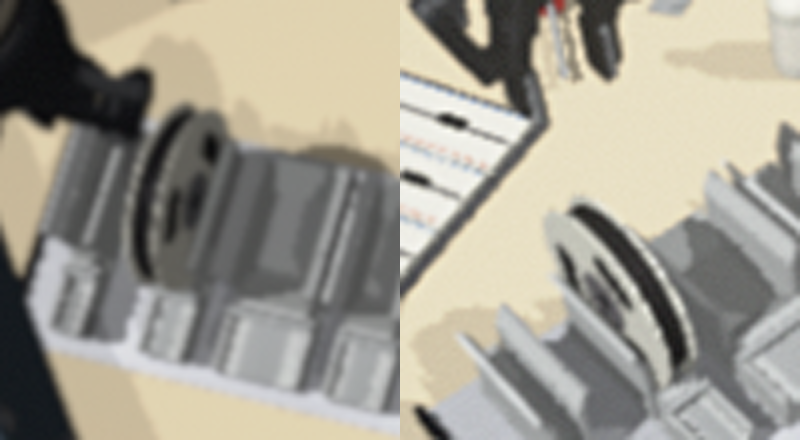

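Both views show reel B on edge and centred between holder B's cheeks (top (180, 200), side (620, 290)), let go. Next is reel A.

>>> {"op": "jog_arm", "data": {"jaw": 0.38, "steps": [{"dx": 0,"dy": 0,"dz": 0,"wx": 0,"wy": 0,"wz": -8.25},{"dx": 0,"dy": 0,"dz": 0,"wx": 0,"wy": 0,"wz": -8.25},{"dx": 0.001,"dy": -0.04,"dz": 0,"wx": 0,"wy": 0,"wz": 0},{"dx": 0.001,"dy": -0.048,"dz": 0,"wx": 0,"wy": 0,"wz": 0},{"dx": 0.001,"dy": -0.048,"dz": 0,"wx": 0,"wy": 0,"wz": 0},{"dx": 0.001,"dy": -0.048,"dz": 0,"wx": 0,"wy": 0,"wz": 0},{"dx": 0.001,"dy": -0.048,"dz": 0,"wx": 0,"wy": 0,"wz": 0},{"dx": 0.001,"dy": -0.048,"dz": 0,"wx": 0,"wy": 0,"wz": 0},{"dx": 0.001,"dy": -0.048,"dz": 0,"wx": 0,"wy": 0,"wz": 0},{"dx": 0.001,"dy": -0.048,"dz": 0,"wx": 0,"wy": 0,"wz": 0}]}}

```text
time_s: 13.95
tool_pos: [0.56, -0.0913, 0.2721]
orientation: [-0.056, 0.998, 0.0, -0.001]
wrist_force: [1.4, -0.4, 0.6]
finger_gap: 0.0324
gripper_force: 0.0
```

>>> {"op": "jog_arm", "data": {"steps": [{"dx": 0,"dy": -0.048,"dz": 0,"wx": 0,"wy": 0,"wz": 0},{"dx": 0,"dy": -0.048,"dz": 0,"wx": 0,"wy": 0,"wz": 0},{"dx": 0,"dy": -0.04,"dz": 0,"wx": 0,"wy": 0,"wz": 0},{"dx": 0,"dy": -0.03,"dz": 0,"wx": 0,"wy": 0,"wz": 0},{"dx": 0,"dy": 0,"dz": 0,"wx": 0,"wy": 0,"wz": 0}]}}

```text
time_s: 14.45
tool_pos: [0.5787, -0.2579, 0.271]
orientation: [-0.054, 0.999, 0.0, -0.002]
wrist_force: [-0.2, -0.4, -0.8]
finger_gap: 0.0325
gripper_force: 0.0
```

```bash
python3 g.py .583 -.2808 .1455 186.4
```

```text
t 14.45 pos [ 0.5787 -0.2579  0.271 ] ang -173.83 tilt 0.18 j [-0.42  0.43  0.31  1.46 -0.   -0.53] F [-0.2 -0.4 -0.8] gap 0.0325 gf 0.0
delta now-frame [-0.0022 -0.0234  0.1254] delta target-frame [-0.0017 -0.0233  0.1255]
rotvec tool deg [ 0.06 -0.17 -0.23]
```

>>> {"op": "jog_arm", "data": {"steps": [{"dx": -0.001,"dy": -0.0115,"dz": 0,"wx": 0,"wy": 0,"wz": -0.2},{"dx": -0.001,"dy": -0.0118,"dz": 0.01,"wx": 0,"wy": 0,"wz": 0},{"dx": 0,"dy": 0,"dz": 0.025,"wx": 0,"wy": 0,"wz": 0},{"dx": 0,"dy": 0,"dz": 0.025,"wx": 0,"wy": 0,"wz": 0},{"dx": 0,"dy": 0,"dz": 0.01,"wx": 0,"wy": 0,"wz": 0},{"dx": 0,"dy": 0,"dz": 0,"wx": 0,"wy": 0,"wz": 0},{"dx": 0,"dy": 0,"dz": 0,"wx": 0,"wy": 0,"wz": 0},{"dx": 0,"dy": 0,"dz": 0,"wx": 0,"wy": 0,"wz": 0}]}}

```text
time_s: 15.25
tool_pos: [0.5846, -0.2774, 0.2051]
orientation: [-0.058, 0.998, -0.0, 0.001]
wrist_force: [-0.5, 0.7, 0.1]
finger_gap: 0.0324
gripper_force: 0.0
```

```bash
python3 g.py .583 -.2808 .1455 186.4
```

```text
t 15.25 pos [ 0.5846 -0.2774  0.2051] ang -173.38 tilt 0.11 j [-0.44  0.47  0.21  1.31  0.   -0.56] F [-0.5  0.7  0.1] gap 0.0324 gf 0.0
delta now-frame [ 0.0021 -0.0031  0.0596] delta target-frame [ 0.002  -0.0032  0.0596]
rotvec tool deg [-0.06  0.1   0.22]
```

>>> {"op": "jog_arm", "data": {"steps": [{"dx": 0.002,"dy": -0.0031,"dz": 0,"wx": 0,"wy": 0,"wz": 0.2},{"dx": 0,"dy": 0,"dz": 0.015,"wx": 0,"wy": 0,"wz": 0},{"dx": 0,"dy": 0,"dz": 0.018,"wx": 0,"wy": 0,"wz": 0},{"dx": 0,"dy": 0,"dz": 0.016,"wx": 0,"wy": 0,"wz": 0},{"dx": 0,"dy": 0,"dz": 0.0105,"wx": 0,"wy": 0,"wz": 0},{"dx": 0,"dy": 0,"dz": 0,"wx": 0,"wy": 0,"wz": 0},{"dx": 0,"dy": 0,"dz": 0,"wx": 0,"wy": 0,"wz": 0}]}}

```text
time_s: 15.95
tool_pos: [0.5825, -0.2808, 0.1449]
orientation: [-0.056, 0.998, -0.0, 0.0]
wrist_force: [0.5, 0.1, 0.6]
finger_gap: 0.0325
gripper_force: 0.0
```

>>> {"op": "jog_arm", "data": {"jaw": 0, "steps": [{"dx": 0,"dy": 0,"dz": 0,"wx": 0,"wy": 0,"wz": 0},{"dx": 0,"dy": 0,"dz": 0,"wx": 0,"wy": 0,"wz": 0},{"dx": 0,"dy": 0,"dz": 0,"wx": 0,"wy": 0,"wz": 0},{"dx": 0,"dy": 0,"dz": 0,"wx": 0,"wy": 0,"wz": 0},{"dx": 0,"dy": 0,"dz": 0,"wx": 0,"wy": 0,"wz": 0},{"dx": 0,"dy": 0,"dz": 0,"wx": 0,"wy": 0,"wz": 0}]}}

```text
time_s: 16.55
tool_pos: [0.5828, -0.2805, 0.1453]
orientation: [-0.056, 0.998, -0.0, 0.001]
wrist_force: [-0.5, 1.1, 6.3]
finger_gap: 0.0109
gripper_force: 59.7
```

>>> {"op": "jog_arm", "data": {"steps": [{"dx": 0,"dy": 0,"dz": -0.01,"wx": 0,"wy": 0,"wz": 0},{"dx": 0,"dy": 0,"dz": -0.015,"wx": 0,"wy": 0,"wz": 0},{"dx": 0,"dy": 0,"dz": -0.02,"wx": 0,"wy": 0,"wz": 0},{"dx": 0,"dy": 0,"dz": -0.025,"wx": 0,"wy": 0,"wz": 0},{"dx": 0,"dy": 0,"dz": -0.025,"wx": 0,"wy": 0,"wz": 0},{"dx": 0,"dy": 0,"dz": -0.025,"wx": 0,"wy": 0,"wz": 0},{"dx": 0,"dy": 0,"dz": -0.025,"wx": 0,"wy": 0,"wz": 0},{"dx": 0,"dy": 0,"dz": -0.015,"wx": 0,"wy": 0,"wz": 0},{"dx": 0,"dy": 0,"dz": 0,"wx": 0,"wy": 0,"wz": 0}]}}

```text
time_s: 17.45
tool_pos: [0.583, -0.2811, 0.3071]
orientation: [-0.056, 0.998, -0.001, 0.002]
wrist_force: [-0.1, -0.5, -0.9]
finger_gap: 0.0113
gripper_force: 59.0
```

```bash
python3 g.py .540 .3537 .30 169.9
```

```text
t 17.45 pos [ 0.583  -0.2811  0.3071] ang -173.61 tilt 0.24 j [-0.45  0.45  0.44  1.55 -0.   -0.56] F [-0.1 -0.5 -0.9] gap 0.0113 gf 59.0
delta now-frame [-0.0279  0.6356  0.0056] delta target-frame [0.1536 0.6174 0.0071]
rotvec tool deg [-0.11  0.22 16.49]
```

>>> {"op": "jog_arm", "data": {"steps": [{"dx": 0,"dy": 0.02,"dz": 0,"wx": 0,"wy": 0,"wz": 0},{"dx": -0.002,"dy": 0.035,"dz": 0,"wx": 0,"wy": 0,"wz": 0},{"dx": -0.002,"dy": 0.045,"dz": 0,"wx": 0,"wy": 0,"wz": 0},{"dx": -0.002,"dy": 0.045,"dz": 0,"wx": 0,"wy": 0,"wz": 0},{"dx": -0.002,"dy": 0.045,"dz": 0,"wx": 0,"wy": 0,"wz": 0},{"dx": -0.002,"dy": 0.045,"dz": 0,"wx": 0,"wy": 0,"wz": 0},{"dx": -0.002,"dy": 0.045,"dz": 0,"wx": 0,"wy": 0,"wz": 0},{"dx": -0.002,"dy": 0.045,"dz": 0,"wx": 0,"wy": 0,"wz": 0},{"dx": -0.002,"dy": 0.045,"dz": 0,"wx": 0,"wy": 0,"wz": 0},{"dx": -0.002,"dy": 0.045,"dz": 0,"wx": 0,"wy": 0,"wz": 0}]}}

```text
time_s: 18.45
tool_pos: [0.5533, 0.1354, 0.3035]
orientation: [-0.056, 0.998, -0.0, -0.0]
wrist_force: [0.9, 0.6, -0.4]
finger_gap: 0.0111
gripper_force: 58.9
```

>>> {"op": "jog_arm", "data": {"steps": [{"dx": -0.002,"dy": 0.045,"dz": 0,"wx": 0,"wy": 0,"wz": 0},{"dx": -0.002,"dy": 0.045,"dz": 0,"wx": 0,"wy": 0,"wz": 0},{"dx": -0.002,"dy": 0.045,"dz": 0,"wx": 0,"wy": 0,"wz": 0},{"dx": -0.002,"dy": 0.045,"dz": 0,"wx": 0,"wy": 0,"wz": 0},{"dx": 0,"dy": 0.03,"dz": 0,"wx": 0,"wy": 0,"wz": 0},{"dx": 0,"dy": 0,"dz": 0,"wx": 0,"wy": 0,"wz": 5.5},{"dx": 0,"dy": 0,"dz": 0,"wx": 0,"wy": 0,"wz": 5.5},{"dx": 0,"dy": 0,"dz": 0,"wx": 0,"wy": 0,"wz": 5.5},{"dx": 0,"dy": 0,"dz": 0,"wx": 0,"wy": 0,"wz": 0}]}}

```text
time_s: 19.35
tool_pos: [0.5383, 0.3433, 0.3033]
orientation: [0.089, 0.996, -0.0, -0.001]
wrist_force: [0.4, -1.0, -0.2]
finger_gap: 0.0108
gripper_force: 58.9
```

```bash
python3 g.py .540 .3537 .225 169.9
```

```text
t 19.35 pos [0.5383 0.3433 0.3033] ang 169.83 tilt 0.08 j [ 0.57  0.44  0.41  1.54 -0.    0.75] F [ 0.4 -1.  -0.2] gap 0.0108 gf 58.9
delta now-frame [0.0001 0.0106 0.0783] delta target-frame [0.0001 0.0105 0.0783]
rotvec tool deg [-0.06 -0.06 -0.07]
```

>>> {"op": "jog_arm", "data": {"steps": [{"dx": 0,"dy": 0.0098,"dz": 0,"wx": 0,"wy": 0,"wz": 0},{"dx": 0,"dy": 0,"dz": 0.02,"wx": 0,"wy": 0,"wz": 0},{"dx": 0,"dy": 0,"dz": 0.025,"wx": 0,"wy": 0,"wz": 0},{"dx": 0,"dy": 0,"dz": 0.02,"wx": 0,"wy": 0,"wz": 0},{"dx": 0,"dy": 0,"dz": 0.015,"wx": 0,"wy": 0,"wz": 0},{"dx": 0,"dy": 0,"dz": 0,"wx": 0,"wy": 0,"wz": 0},{"dx": 0,"dy": 0,"dz": 0,"wx": 0,"wy": 0,"wz": 0}]}}

```text
time_s: 20.05
tool_pos: [0.5403, 0.3533, 0.2245]
orientation: [0.087, 0.996, -0.0, -0.0]
wrist_force: [0.0, -0.7, 0.7]
finger_gap: 0.0112
gripper_force: 58.9
```

```bash
python3 g.py .540 .353 .1455 169.9; python3 - <<'E'
from h import *
f=lambda i,x0,x1,y0,y1,k:cv2.resize(i[y0:y1,x0:x1,::-1],None,fx=k,fy=k,interpolation=cv2.INTER_CUBIC)
s=cam('side');t=cam('top')
cv2.imwrite('pics/p5.png',np.hstack([f(t['img'],80,170,110,240,4.4),f(s['img'],100,190,190,320,4.4)]))
E
```

```text
t 20.05 pos [0.5403 0.3533 0.2245] ang 169.97 tilt 0.02 j [0.58 0.46 0.24 1.36 0.   0.75] F [ 0.  -0.7  0.7] gap 0.0112 gf 58.9
delta now-frame [ 0.0002 -0.0004  0.079 ] delta target-frame [ 0.0003 -0.0004  0.079 ]
rotvec tool deg [-0.01 -0.02  0.07]
```

View pics/p5.png

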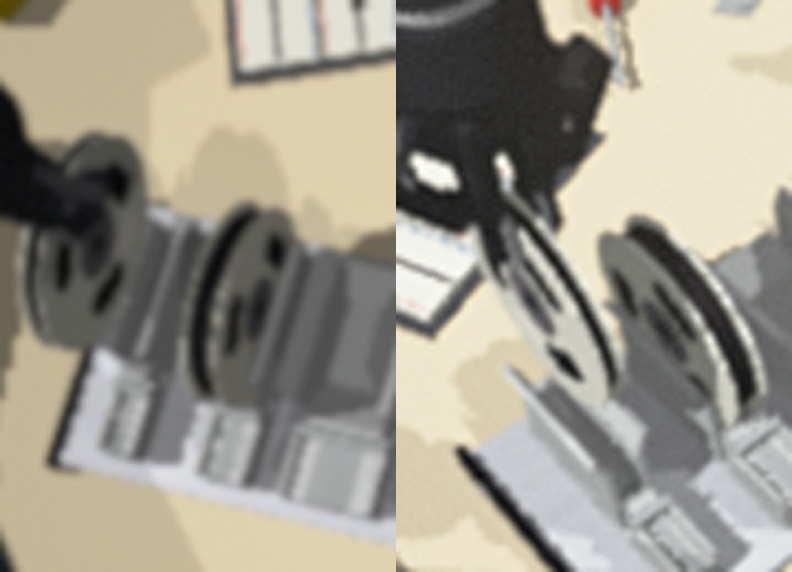

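Reel A hangs upright over holder A: in the side half its lowest rim is at about (600, 400), just right of the left cheek. Lowering.

>>> {"op": "jog_arm", "data": {"steps": [{"dx": 0,"dy": 0,"dz": 0.015,"wx": 0,"wy": 0,"wz": 0},{"dx": 0,"dy": 0,"dz": 0.015,"wx": 0,"wy": 0,"wz": 0},{"dx": 0,"dy": 0,"dz": 0.01,"wx": 0,"wy": 0,"wz": 0},{"dx": 0,"dy": 0,"dz": 0.01,"wx": 0,"wy": 0,"wz": 0},{"dx": 0,"dy": 0,"dz": 0,"wx": 0,"wy": 0,"wz": 0}]}}

```text
time_s: 20.65
tool_pos: [0.5402, 0.3533, 0.1736]
orientation: [0.088, 0.996, 0.0, -0.0]
wrist_force: [0.5, 2.2, -0.6]
finger_gap: 0.0113
gripper_force: 58.9
```

>>> {"op": "jog_arm", "data": {"steps": [{"dx": 0,"dy": 0,"dz": 0.006,"wx": 0,"wy": 0,"wz": 0},{"dx": 0,"dy": 0,"dz": 0.006,"wx": 0,"wy": 0,"wz": 0},{"dx": 0,"dy": 0,"dz": 0.005,"wx": 0,"wy": 0,"wz": 0},{"dx": 0,"dy": 0,"dz": 0.005,"wx": 0,"wy": 0,"wz": 0},{"dx": 0,"dy": 0,"dz": 0.004,"wx": 0,"wy": 0,"wz": 0},{"dx": 0,"dy": 0,"dz": 0,"wx": 0,"wy": 0,"wz": 0},{"dx": 0,"dy": 0,"dz": 0,"wx": 0,"wy": 0,"wz": 0}]}}

```text
time_s: 21.35
tool_pos: [0.5402, 0.3533, 0.1482]
orientation: [0.088, 0.996, 0.0, -0.0]
wrist_force: [0.2, 4.2, -2.5]
finger_gap: 0.0112
gripper_force: 58.7
```

>>> {"op": "jog_arm", "data": {"steps": [{"dx": 0,"dy": 0.0012,"dz": 0,"wx": 0,"wy": 0,"wz": 0},{"dx": 0,"dy": 0,"dz": 0.002,"wx": 0,"wy": 0,"wz": 0},{"dx": 0,"dy": 0,"dz": 0.001,"wx": 0,"wy": 0,"wz": 0},{"dx": 0,"dy": 0,"dz": 0,"wx": 0,"wy": 0,"wz": 0},{"dx": 0,"dy": 0,"dz": 0,"wx": 0,"wy": 0,"wz": 0}]}}

```text
time_s: 21.85
tool_pos: [0.5402, 0.3541, 0.1456]
orientation: [0.088, 0.996, -0.0, -0.0]
wrist_force: [-2.0, 0.1, 4.2]
finger_gap: 0.0108
gripper_force: 59.6
```

>>> {"op": "jog_arm", "data": {"steps": [{"dx": 0,"dy": 0,"dz": 0.001,"wx": 0,"wy": 0,"wz": 0},{"dx": 0,"dy": 0,"dz": 0,"wx": 0,"wy": 0,"wz": 0},{"dx": 0,"dy": 0,"dz": 0,"wx": 0,"wy": 0,"wz": 0}]}}

```text
time_s: 22.15
tool_pos: [0.5402, 0.3543, 0.1455]
orientation: [0.088, 0.996, 0.0, 0.0]
wrist_force: [-4.4, 0.4, 10.7]
finger_gap: 0.0109
gripper_force: 60.6
```

>>> {"op": "jog_arm", "data": {"jaw": 0.38, "steps": [{"dx": 0,"dy": 0,"dz": 0,"wx": 0,"wy": 0,"wz": 0},{"dx": 0,"dy": 0,"dz": 0,"wx": 0,"wy": 0,"wz": 0},{"dx": 0,"dy": 0,"dz": 0,"wx": 0,"wy": 0,"wz": 0},{"dx": 0,"dy": 0,"dz": 0,"wx": 0,"wy": 0,"wz": 0},{"dx": 0,"dy": 0,"dz": -0.015,"wx": 0,"wy": 0,"wz": 0},{"dx": 0,"dy": 0,"dz": -0.03,"wx": 0,"wy": 0,"wz": 0},{"dx": 0,"dy": 0,"dz": -0.04,"wx": 0,"wy": 0,"wz": 0},{"dx": 0,"dy": 0,"dz": -0.03,"wx": 0,"wy": 0,"wz": 0},{"dx": 0,"dy": 0,"dz": -0.015,"wx": 0,"wy": 0,"wz": -8.25},{"dx": 0,"dy": 0,"dz": 0,"wx": 0,"wy": 0,"wz": -8.25}]}}

```text
time_s: 23.15
tool_pos: [0.5414, 0.3547, 0.2772]
orientation: [-0.059, 0.998, 0.001, 0.002]
wrist_force: [0.5, 0.3, -0.8]
finger_gap: 0.0323
gripper_force: 0.0
```

```bash
python3 g.py .5753 -.2112 .27 186.4
```

```text
t 23.15 pos [0.5414 0.3547 0.2772] ang -173.29 tilt 0.25 j [ 0.58  0.45  0.36  1.48 -0.    0.46] F [ 0.5  0.3 -0.8] gap 0.0323 gf 0.0
delta now-frame [ 0.0325 -0.566   0.006 ] delta target-frame [ 0.0294 -0.5662  0.0072]
rotvec tool deg [0.11 0.23 0.31]
```

>>> {"op": "jog_arm", "data": {"jaw": 0.46, "steps": [{"dx": 0.002,"dy": -0.03,"dz": 0,"wx": 0,"wy": 0,"wz": 0.3},{"dx": 0.003,"dy": -0.048,"dz": 0,"wx": 0,"wy": 0,"wz": 0},{"dx": 0.003,"dy": -0.048,"dz": 0,"wx": 0,"wy": 0,"wz": 0},{"dx": 0.003,"dy": -0.048,"dz": 0,"wx": 0,"wy": 0,"wz": 0},{"dx": 0.003,"dy": -0.048,"dz": 0,"wx": 0,"wy": 0,"wz": 0},{"dx": 0.003,"dy": -0.048,"dz": 0,"wx": 0,"wy": 0,"wz": 0},{"dx": 0.003,"dy": -0.048,"dz": 0,"wx": 0,"wy": 0,"wz": 0},{"dx": 0.003,"dy": -0.048,"dz": 0,"wx": 0,"wy": 0,"wz": 0},{"dx": 0.003,"dy": -0.048,"dz": 0,"wx": 0,"wy": 0,"wz": 0},{"dx": 0.003,"dy": -0.048,"dz": 0,"wx": 0,"wy": 0,"wz": 0}]}}

```text
time_s: 24.15
tool_pos: [0.5606, -0.1103, 0.2744]
orientation: [-0.053, 0.999, -0.0, 0.0]
wrist_force: [1.4, 0.7, -0.3]
finger_gap: 0.0392
gripper_force: 0.0
```

>>> {"op": "jog_arm", "data": {"steps": [{"dx": 0,"dy": -0.045,"dz": 0,"wx": 0,"wy": 0,"wz": 0},{"dx": 0,"dy": -0.035,"dz": 0,"wx": 0,"wy": 0,"wz": 0},{"dx": 0,"dy": -0.02,"dz": 0,"wx": 0,"wy": 0,"wz": 0},{"dx": 0,"dy": 0,"dz": 0.03,"wx": 0,"wy": 0,"wz": 0},{"dx": 0,"dy": 0,"dz": 0.03,"wx": 0,"wy": 0,"wz": 0},{"dx": 0,"dy": 0,"dz": 0.01,"wx": 0,"wy": 0,"wz": 0},{"dx": 0,"dy": 0,"dz": 0,"wx": 0,"wy": 0,"wz": 0},{"dx": 0,"dy": 0,"dz": 0,"wx": 0,"wy": 0,"wz": 0}]}}

```text
time_s: 24.95
tool_pos: [0.572, -0.2074, 0.2055]
orientation: [-0.053, 0.999, -0.0, 0.001]
wrist_force: [-0.2, 0.4, 0.3]
finger_gap: 0.0391
gripper_force: 0.0
```

```bash
python3 g.py .5753 -.2112 .1455 186.4
```

```text
t 24.95 pos [ 0.572  -0.2074  0.2055] ang -173.87 tilt 0.06 j [-0.35  0.4   0.1   1.27  0.   -0.45] F [-0.2  0.4  0.3] gap 0.0391 gf 0.0
delta now-frame [-0.0028 -0.0041  0.06  ] delta target-frame [-0.0028 -0.0042  0.06  ]
rotvec tool deg [-0.02  0.06 -0.27]
```

>>> {"op": "jog_arm", "data": {"steps": [{"dx": -0.0028,"dy": -0.0041,"dz": 0,"wx": 0,"wy": 0,"wz": -0.27},{"dx": 0,"dy": 0,"dz": 0.015,"wx": 0,"wy": 0,"wz": 0},{"dx": 0,"dy": 0,"dz": 0.018,"wx": 0,"wy": 0,"wz": 0},{"dx": 0,"dy": 0,"dz": 0.016,"wx": 0,"wy": 0,"wz": 0},{"dx": 0,"dy": 0,"dz": 0.011,"wx": 0,"wy": 0,"wz": 0},{"dx": 0,"dy": 0,"dz": 0,"wx": 0,"wy": 0,"wz": 0},{"dx": 0,"dy": 0,"dz": 0,"wx": 0,"wy": 0,"wz": 0}]}}

```text
time_s: 25.65
tool_pos: [0.5752, -0.2116, 0.1451]
orientation: [-0.056, 0.998, -0.0, 0.0]
wrist_force: [0.4, -0.4, 0.7]
finger_gap: 0.0393
gripper_force: 0.0
```

>>> {"op": "jog_arm", "data": {"jaw": 0, "steps": [{"dx": 0,"dy": 0,"dz": 0,"wx": 0,"wy": 0,"wz": 0},{"dx": 0,"dy": 0,"dz": 0,"wx": 0,"wy": 0,"wz": 0},{"dx": 0,"dy": 0,"dz": 0,"wx": 0,"wy": 0,"wz": 0},{"dx": 0,"dy": 0,"dz": 0,"wx": 0,"wy": 0,"wz": 0},{"dx": 0,"dy": 0,"dz": 0,"wx": 0,"wy": 0,"wz": 0},{"dx": 0,"dy": 0,"dz": 0,"wx": 0,"wy": 0,"wz": 0}]}}

```text
time_s: 26.25
tool_pos: [0.5753, -0.2116, 0.1455]
orientation: [-0.056, 0.998, -0.0, 0.001]
wrist_force: [0.3, 0.8, 5.8]
finger_gap: 0.0288
gripper_force: 59.6
```

>>> {"op": "jog_arm", "data": {"steps": [{"dx": 0,"dy": 0,"dz": -0.01,"wx": 0,"wy": 0,"wz": 0},{"dx": 0,"dy": 0,"dz": -0.015,"wx": 0,"wy": 0,"wz": 0},{"dx": 0,"dy": 0,"dz": -0.02,"wx": 0,"wy": 0,"wz": 0},{"dx": 0,"dy": 0,"dz": -0.025,"wx": 0,"wy": 0,"wz": 0},{"dx": 0,"dy": 0,"dz": -0.025,"wx": 0,"wy": 0,"wz": 0},{"dx": 0,"dy": 0,"dz": -0.025,"wx": 0,"wy": 0,"wz": 0},{"dx": 0,"dy": 0,"dz": -0.025,"wx": 0,"wy": 0,"wz": 0},{"dx": 0,"dy": 0,"dz": -0.015,"wx": 0,"wy": 0,"wz": 0},{"dx": 0,"dy": 0,"dz": 0,"wx": 0,"wy": 0,"wz": 0}]}}

```text
time_s: 27.15
tool_pos: [0.5753, -0.2118, 0.3069]
orientation: [-0.056, 0.998, -0.001, 0.002]
wrist_force: [0.9, -0.3, -1.8]
finger_gap: 0.0288
gripper_force: 59.5
```

```bash
python3 g.py .5015 .148 .30 169.9
```

```text
t 27.15 pos [ 0.5753 -0.2118  0.3069] ang -173.64 tilt 0.21 j [-0.35  0.38  0.33  1.52 -0.   -0.46] F [ 0.9 -0.3 -1.8] gap 0.0288 gf 59.5
delta now-frame [0.0335 0.3657 0.0061] delta target-frame [0.1357 0.3412 0.0069]
rotvec tool deg [-0.07  0.2  16.46]
```

>>> {"op": "jog_arm", "data": {"steps": [{"dx": 0.002,"dy": 0.02,"dz": 0,"wx": 0,"wy": 0,"wz": 0},{"dx": 0.003,"dy": 0.035,"dz": 0,"wx": 0,"wy": 0,"wz": 0},{"dx": 0.004,"dy": 0.045,"dz": 0,"wx": 0,"wy": 0,"wz": 0},{"dx": 0.004,"dy": 0.045,"dz": 0,"wx": 0,"wy": 0,"wz": 0},{"dx": 0.004,"dy": 0.045,"dz": 0,"wx": 0,"wy": 0,"wz": 0},{"dx": 0.004,"dy": 0.045,"dz": 0,"wx": 0,"wy": 0,"wz": 0},{"dx": 0.004,"dy": 0.045,"dz": 0,"wx": 0,"wy": 0,"wz": 0},{"dx": 0.004,"dy": 0.04,"dz": 0,"wx": 0,"wy": 0,"wz": 0},{"dx": 0.003,"dy": 0.025,"dz": 0,"wx": 0,"wy": 0,"wz": 0},{"dx": 0,"dy": 0.015,"dz": 0,"wx": 0,"wy": 0,"wz": 0}]}}

```text
time_s: 28.15
tool_pos: [0.5019, 0.1445, 0.3036]
orientation: [-0.057, 0.998, -0.0, -0.001]
wrist_force: [0.9, 0.4, -2.0]
finger_gap: 0.0291
gripper_force: 59.8
```

>>> {"op": "jog_arm", "data": {"steps": [{"dx": 0,"dy": 0,"dz": 0,"wx": 0,"wy": 0,"wz": 5.5},{"dx": 0,"dy": 0,"dz": 0,"wx": 0,"wy": 0,"wz": 5.5},{"dx": 0,"dy": 0,"dz": 0,"wx": 0,"wy": 0,"wz": 5.5},{"dx": 0,"dy": 0,"dz": 0,"wx": 0,"wy": 0,"wz": 0},{"dx": 0,"dy": 0,"dz": 0,"wx": 0,"wy": 0,"wz": 0}]}}

```text
time_s: 28.65
tool_pos: [0.503, 0.1423, 0.3039]
orientation: [0.087, 0.996, -0.0, -0.0]
wrist_force: [0.4, -0.0, -1.3]
finger_gap: 0.0289
gripper_force: 59.8
```

```bash
python3 g.py .5015 .148 .225 169.9
```

```text
t 28.65 pos [0.503  0.1423 0.3039] ang 169.99 tilt 0.04 j [ 0.28  0.22  0.1   1.44 -0.    0.45] F [ 0.4 -0.  -1.3] gap 0.0289 gf 59.8
delta now-frame [0.0025 0.0054 0.0789] delta target-frame [0.0025 0.0053 0.0789]
rotvec tool deg [-0.02 -0.04  0.09]
```

>>> {"op": "jog_arm", "data": {"steps": [{"dx": 0.0025,"dy": 0.0053,"dz": 0,"wx": 0,"wy": 0,"wz": 0},{"dx": 0,"dy": 0,"dz": 0.02,"wx": 0,"wy": 0,"wz": 0},{"dx": 0,"dy": 0,"dz": 0.025,"wx": 0,"wy": 0,"wz": 0},{"dx": 0,"dy": 0,"dz": 0.025,"wx": 0,"wy": 0,"wz": 0},{"dx": 0,"dy": 0,"dz": 0.02,"wx": 0,"wy": 0,"wz": 0},{"dx": 0,"dy": 0,"dz": 0.01,"wx": 0,"wy": 0,"wz": 0},{"dx": 0,"dy": 0,"dz": 0,"wx": 0,"wy": 0,"wz": 0},{"dx": 0,"dy": 0,"dz": 0,"wx": 0,"wy": 0,"wz": 0}]}}

```text
time_s: 29.45
tool_pos: [0.5018, 0.1486, 0.2051]
orientation: [0.088, 0.996, 0.0, 0.0]
wrist_force: [-0.4, -0.1, -1.4]
finger_gap: 0.0287
gripper_force: 59.6
```

```bash
python3 g.py .5015 .148 .1455 169.9; python3 - <<'E'
from h import *
f=lambda i,x0,x1,y0,y1,k:cv2.resize(i[y0:y1,x0:x1,::-1],None,fx=k,fy=k,interpolation=cv2.INTER_CUBIC)
s=cam('side');t=cam('top')
cv2.imwrite('pics/p6.png',np.hstack([f(t['img'],85,215,110,240,3.1),f(s['img'],110,235,170,300,3.1)]))
E
```

```text
t 29.45 pos [0.5018 0.1486 0.2051] ang 169.89 tilt 0.05 j [ 0.29  0.26 -0.12  1.2   0.    0.46] F [-0.4 -0.1 -1.4] gap 0.0287 gf 59.6
delta now-frame [ 0.0002 -0.0007  0.0596] delta target-frame [ 0.0002 -0.0007  0.0596]
rotvec tool deg [ 0.03  0.04 -0.01]
```

View pics/p6.png

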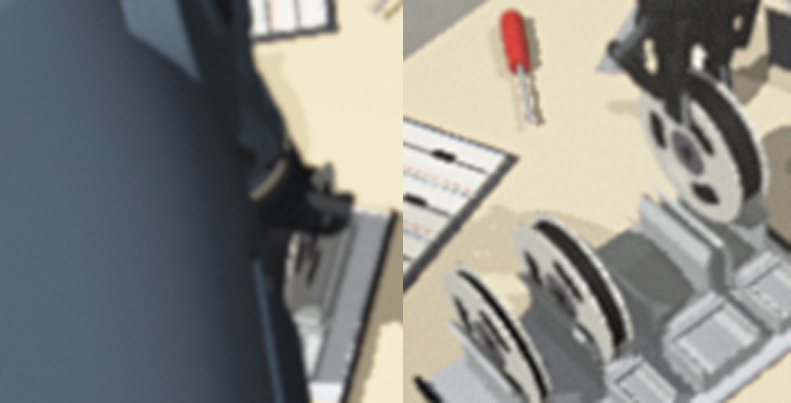

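In the side half, A (490, 335) and B (570, 290) are seated. Reel C hangs above holder C at (705, 150). Lowering.

>>> {"op": "jog_arm", "data": {"steps": [{"dx": 0,"dy": -0.0003,"dz": 0.012,"wx": 0,"wy": 0,"wz": 0},{"dx": 0,"dy": 0,"dz": 0.012,"wx": 0,"wy": 0,"wz": 0},{"dx": 0,"dy": 0,"dz": 0.01,"wx": 0,"wy": 0,"wz": 0},{"dx": 0,"dy": 0,"dz": 0.008,"wx": 0,"wy": 0,"wz": 0},{"dx": 0,"dy": 0,"dz": 0.006,"wx": 0,"wy": 0,"wz": 0},{"dx": 0,"dy": 0,"dz": 0,"wx": 0,"wy": 0,"wz": 0}]}}

```text
time_s: 30.15
tool_pos: [0.5009, 0.148, 0.1553]
orientation: [0.088, 0.996, -0.0, -0.001]
wrist_force: [-0.3, -0.2, -2.7]
finger_gap: 0.029
gripper_force: 59.6
```

>>> {"op": "jog_arm", "data": {"steps": [{"dx": 0,"dy": 0,"dz": 0.005,"wx": 0,"wy": 0,"wz": 0},{"dx": 0,"dy": 0,"dz": 0.004,"wx": 0,"wy": 0,"wz": 0},{"dx": 0,"dy": 0,"dz": 0.002,"wx": 0,"wy": 0,"wz": 0},{"dx": 0,"dy": 0,"dz": 0,"wx": 0,"wy": 0,"wz": 0},{"dx": 0,"dy": 0,"dz": 0,"wx": 0,"wy": 0,"wz": 0}]}}

```text
time_s: 30.65
tool_pos: [0.5012, 0.1484, 0.1457]
orientation: [0.088, 0.996, 0.0, 0.0]
wrist_force: [-2.9, 1.4, 5.3]
finger_gap: 0.0291
gripper_force: 60.6
```

>>> {"op": "jog_arm", "data": {"steps": [{"dx": 0,"dy": 0,"dz": 0.001,"wx": 0,"wy": 0,"wz": 0},{"dx": 0,"dy": 0,"dz": 0,"wx": 0,"wy": 0,"wz": 0},{"dx": 0,"dy": 0,"dz": 0,"wx": 0,"wy": 0,"wz": 0}]}}

```text
time_s: 30.95
tool_pos: [0.5012, 0.1485, 0.1456]
orientation: [0.088, 0.996, 0.001, 0.0]
wrist_force: [-6.1, 1.0, 14.1]
finger_gap: 0.029
gripper_force: 61.4
```

>>> {"op": "jog_arm", "data": {"jaw": 0.46, "steps": [{"dx": 0,"dy": 0,"dz": 0,"wx": 0,"wy": 0,"wz": 0},{"dx": 0,"dy": 0,"dz": 0,"wx": 0,"wy": 0,"wz": 0},{"dx": 0,"dy": 0,"dz": 0,"wx": 0,"wy": 0,"wz": 0},{"dx": 0,"dy": 0,"dz": 0,"wx": 0,"wy": 0,"wz": 0},{"dx": 0,"dy": 0,"dz": -0.015,"wx": 0,"wy": 0,"wz": 0},{"dx": 0,"dy": 0,"dz": -0.03,"wx": 0,"wy": 0,"wz": 0},{"dx": 0,"dy": 0,"dz": -0.04,"wx": 0,"wy": 0,"wz": 0},{"dx": 0,"dy": 0,"dz": -0.03,"wx": 0,"wy": 0,"wz": 0},{"dx": 0,"dy": 0,"dz": -0.015,"wx": 0,"wy": 0,"wz": -8.25},{"dx": 0,"dy": 0,"dz": 0,"wx": 0,"wy": 0,"wz": -8.25}]}}

```text
time_s: 31.95
tool_pos: [0.5025, 0.1484, 0.2768]
orientation: [-0.058, 0.998, 0.0, 0.002]
wrist_force: [1.0, -0.4, -0.7]
finger_gap: 0.0392
gripper_force: 0.0
```

```bash
python3 g.py .5675 -.1416 .27 186.4
```

```text
t 31.95 pos [0.5025 0.1484 0.2768] ang -173.32 tilt 0.24 j [ 0.29  0.23  0.03  1.37 -0.    0.17] F [ 1.  -0.4 -0.7] gap 0.0392 gf 0.0
delta now-frame [-0.0308 -0.2956  0.0067] delta target-frame [-0.0323 -0.2954  0.0068]
rotvec tool deg [0.04 0.24 0.28]
```

>>> {"op": "jog_arm", "data": {"jaw": 0.68, "steps": [{"dx": -0.004,"dy": -0.03,"dz": 0,"wx": 0,"wy": 0,"wz": 0.28},{"dx": -0.004,"dy": -0.045,"dz": 0,"wx": 0,"wy": 0,"wz": 0},{"dx": -0.006,"dy": -0.045,"dz": 0,"wx": 0,"wy": 0,"wz": 0},{"dx": -0.006,"dy": -0.045,"dz": 0,"wx": 0,"wy": 0,"wz": 0},{"dx": -0.004,"dy": -0.045,"dz": 0,"wx": 0,"wy": 0,"wz": 0},{"dx": -0.004,"dy": -0.04,"dz": 0,"wx": 0,"wy": 0,"wz": 0},{"dx": -0.003,"dy": -0.03,"dz": 0,"wx": 0,"wy": 0,"wz": 0},{"dx": 0,"dy": -0.013,"dz": 0.02,"wx": 0,"wy": 0,"wz": 0},{"dx": 0,"dy": 0,"dz": 0.03,"wx": 0,"wy": 0,"wz": 0},{"dx": 0,"dy": 0,"dz": 0.02,"wx": 0,"wy": 0,"wz": 0}]}}

```text
time_s: 32.95
tool_pos: [0.5629, -0.1407, 0.2023]
orientation: [-0.052, 0.999, 0.0, -0.001]
wrist_force: [-0.4, 0.4, 0.3]
finger_gap: 0.0578
gripper_force: 0.0
```

>>> {"op": "jog_arm", "data": {"steps": [{"dx": 0,"dy": 0,"dz": 0,"wx": 0,"wy": 0,"wz": 0},{"dx": 0,"dy": 0,"dz": 0,"wx": 0,"wy": 0,"wz": 0}]}}

```text
time_s: 33.15
tool_pos: [0.5634, -0.1399, 0.2046]
orientation: [-0.053, 0.999, 0.0, -0.0]
wrist_force: [-1.6, -0.0, -0.1]
finger_gap: 0.0581
gripper_force: 0.0
```

```bash
python3 g.py .5675 -.1416 .1455 186.4
```

```text
t 33.15 pos [ 0.5634 -0.1399  0.2046] ang -173.92 tilt 0.03 j [-0.24  0.35  0.02  1.24  0.   -0.35] F [-1.6 -0.  -0.1] gap 0.0581 gf 0.0
delta now-frame [-0.0039 -0.0021  0.0591] delta target-frame [-0.0039 -0.0021  0.0591]
rotvec tool deg [ 0.01 -0.03 -0.32]
```

>>> {"op": "jog_arm", "data": {"steps": [{"dx": -0.0039,"dy": -0.0021,"dz": 0,"wx": 0,"wy": 0,"wz": -0.32},{"dx": 0,"dy": 0,"dz": 0.015,"wx": 0,"wy": 0,"wz": 0},{"dx": 0,"dy": 0,"dz": 0.018,"wx": 0,"wy": 0,"wz": 0},{"dx": 0,"dy": 0,"dz": 0.015,"wx": 0,"wy": 0,"wz": 0},{"dx": 0,"dy": 0,"dz": 0.011,"wx": 0,"wy": 0,"wz": 0},{"dx": 0,"dy": 0,"dz": 0,"wx": 0,"wy": 0,"wz": 0},{"dx": 0,"dy": 0,"dz": 0,"wx": 0,"wy": 0,"wz": 0}]}}

```text
time_s: 33.85
tool_pos: [0.5681, -0.1416, 0.1461]
orientation: [-0.056, 0.998, -0.0, 0.0]
wrist_force: [0.1, -0.7, 0.4]
finger_gap: 0.0584
gripper_force: 0.0
```

>>> {"op": "jog_arm", "data": {"jaw": 0, "steps": [{"dx": 0,"dy": 0,"dz": 0,"wx": 0,"wy": 0,"wz": 0},{"dx": 0,"dy": 0,"dz": 0,"wx": 0,"wy": 0,"wz": 0},{"dx": 0,"dy": 0,"dz": 0,"wx": 0,"wy": 0,"wz": 0},{"dx": 0,"dy": 0,"dz": 0,"wx": 0,"wy": 0,"wz": 0},{"dx": 0,"dy": 0,"dz": 0,"wx": 0,"wy": 0,"wz": 0},{"dx": 0,"dy": 0,"dz": 0,"wx": 0,"wy": 0,"wz": 0}]}}

```text
time_s: 34.45
tool_pos: [0.5682, -0.1416, 0.1466]
orientation: [-0.056, 0.998, -0.0, 0.001]
wrist_force: [-0.9, 0.7, 5.4]
finger_gap: 0.0474
gripper_force: 61.6
```

>>> {"op": "jog_arm", "data": {"steps": [{"dx": 0,"dy": 0,"dz": -0.01,"wx": 0,"wy": 0,"wz": 0},{"dx": 0,"dy": 0,"dz": -0.015,"wx": 0,"wy": 0,"wz": 0},{"dx": 0,"dy": 0,"dz": -0.02,"wx": 0,"wy": 0,"wz": 0},{"dx": 0,"dy": 0,"dz": -0.025,"wx": 0,"wy": 0,"wz": 0},{"dx": 0,"dy": 0,"dz": -0.025,"wx": 0,"wy": 0,"wz": 0},{"dx": 0,"dy": 0,"dz": -0.025,"wx": 0,"wy": 0,"wz": 0},{"dx": 0,"dy": 0,"dz": -0.025,"wx": 0,"wy": 0,"wz": 0},{"dx": 0,"dy": 0,"dz": -0.025,"wx": 0,"wy": 0,"wz": 0},{"dx": 0,"dy": 0,"dz": 0,"wx": 0,"wy": 0,"wz": 0}]}}

```text
time_s: 35.35
tool_pos: [0.5684, -0.1419, 0.319]
orientation: [-0.056, 0.998, -0.001, 0.003]
wrist_force: [0.1, 0.7, -2.0]
finger_gap: 0.0468
gripper_force: 62.3
```

```bash
python3 g.py .5135 .2168 .31 169.9
```

```text
t 35.35 pos [ 0.5684 -0.1419  0.319 ] ang -173.6 tilt 0.31 j [-0.24  0.33  0.29  1.52 -0.   -0.36] F [ 0.1  0.7 -2. ] gap 0.0468 gf 62.3
delta now-frame [0.0147 0.3626 0.0083] delta target-frame [0.117  0.3435 0.009 ]
rotvec tool deg [-0.07  0.3  16.5 ]
```

>>> {"op": "jog_arm", "data": {"steps": [{"dx": 0.001,"dy": 0.02,"dz": 0,"wx": 0,"wy": 0,"wz": 0},{"dx": 0.001,"dy": 0.035,"dz": 0,"wx": 0,"wy": 0,"wz": 0},{"dx": 0.002,"dy": 0.045,"dz": 0,"wx": 0,"wy": 0,"wz": 0},{"dx": 0.002,"dy": 0.045,"dz": 0,"wx": 0,"wy": 0,"wz": 0},{"dx": 0.002,"dy": 0.045,"dz": 0,"wx": 0,"wy": 0,"wz": 0},{"dx": 0.002,"dy": 0.045,"dz": 0,"wx": 0,"wy": 0,"wz": 0},{"dx": 0.002,"dy": 0.045,"dz": 0,"wx": 0,"wy": 0,"wz": 0},{"dx": 0.002,"dy": 0.04,"dz": 0,"wx": 0,"wy": 0,"wz": 0},{"dx": 0.001,"dy": 0.027,"dz": 0,"wx": 0,"wy": 0,"wz": 0},{"dx": 0,"dy": 0.015,"dz": 0,"wx": 0,"wy": 0,"wz": 0}]}}

```text
time_s: 36.35
tool_pos: [0.5113, 0.2185, 0.3144]
orientation: [-0.057, 0.998, -0.0, -0.001]
wrist_force: [1.1, -0.2, -2.5]
finger_gap: 0.0472
gripper_force: 62.5
```

>>> {"op": "jog_arm", "data": {"steps": [{"dx": 0,"dy": 0,"dz": 0,"wx": 0,"wy": 0,"wz": 5.5},{"dx": 0,"dy": 0,"dz": 0,"wx": 0,"wy": 0,"wz": 5.5},{"dx": 0,"dy": 0,"dz": 0,"wx": 0,"wy": 0,"wz": 5.5},{"dx": 0,"dy": 0,"dz": 0,"wx": 0,"wy": 0,"wz": 0},{"dx": 0,"dy": 0,"dz": 0,"wx": 0,"wy": 0,"wz": 0}]}}

```text
time_s: 36.85
tool_pos: [0.5122, 0.216, 0.3149]
orientation: [0.087, 0.996, -0.0, -0.0]
wrist_force: [0.6, -0.9, -2.5]
finger_gap: 0.047
gripper_force: 62.5
```

```bash
python3 g.py .5135 .2168 .225 169.9
```

```text
t 36.85 pos [0.5122 0.216  0.3149] ang 170.03 tilt 0.04 j [ 0.4   0.28  0.2   1.49 -0.    0.57] F [ 0.6 -0.9 -2.5] gap 0.047 gf 62.5
delta now-frame [-0.0011  0.001   0.0899] delta target-frame [-0.0011  0.001   0.0899]
rotvec tool deg [-0.02 -0.03  0.13]
```

>>> {"op": "jog_arm", "data": {"steps": [{"dx": -0.001,"dy": 0.001,"dz": 0.01,"wx": 0,"wy": 0,"wz": 0.1},{"dx": 0,"dy": 0,"dz": 0.025,"wx": 0,"wy": 0,"wz": 0},{"dx": 0,"dy": 0,"dz": 0.03,"wx": 0,"wy": 0,"wz": 0},{"dx": 0,"dy": 0,"dz": 0.025,"wx": 0,"wy": 0,"wz": 0},{"dx": 0,"dy": 0,"dz": 0.015,"wx": 0,"wy": 0,"wz": 0},{"dx": 0,"dy": 0,"dz": 0.005,"wx": 0,"wy": 0,"wz": 0},{"dx": 0,"dy": 0,"dz": 0,"wx": 0,"wy": 0,"wz": 0},{"dx": 0,"dy": 0,"dz": 0,"wx": 0,"wy": 0,"wz": 0}]}}

```text
time_s: 37.65
tool_pos: [0.5138, 0.2174, 0.206]
orientation: [0.089, 0.996, 0.0, 0.0]
wrist_force: [0.7, -0.1, -2.9]
finger_gap: 0.0472
gripper_force: 62.4
```

```bash
python3 g.py .5135 .2168 .1465 169.9
```

```text
t 37.65 pos [0.5138 0.2174 0.206 ] ang 169.82 tilt 0.06 j [ 0.4   0.31 -0.03  1.23  0.    0.58] F [ 0.7 -0.1 -2.9] gap 0.0472 gf 62.4
delta now-frame [ 0.0002 -0.0007  0.0595] delta target-frame [ 0.0002 -0.0007  0.0595]
rotvec tool deg [ 0.04  0.05 -0.08]
```

>>> {"op": "jog_arm", "data": {"steps": [{"dx": 0,"dy": -0.0006,"dz": 0.012,"wx": 0,"wy": 0,"wz": 0},{"dx": 0,"dy": 0,"dz": 0.012,"wx": 0,"wy": 0,"wz": 0},{"dx": 0,"dy": 0,"dz": 0.01,"wx": 0,"wy": 0,"wz": 0},{"dx": 0,"dy": 0,"dz": 0.008,"wx": 0,"wy": 0,"wz": 0},{"dx": 0,"dy": 0,"dz": 0.006,"wx": 0,"wy": 0,"wz": 0},{"dx": 0,"dy": 0,"dz": 0,"wx": 0,"wy": 0,"wz": 0}]}}

```text
time_s: 38.25
tool_pos: [0.5129, 0.2166, 0.1563]
orientation: [0.089, 0.996, -0.0, -0.001]
wrist_force: [-0.2, 0.1, -2.0]
finger_gap: 0.0469
gripper_force: 62.5
```

>>> {"op": "jog_arm", "data": {"steps": [{"dx": 0,"dy": 0,"dz": 0.005,"wx": 0,"wy": 0,"wz": 0},{"dx": 0,"dy": 0,"dz": 0.003,"wx": 0,"wy": 0,"wz": 0},{"dx": 0,"dy": 0,"dz": 0.002,"wx": 0,"wy": 0,"wz": 0},{"dx": 0,"dy": 0,"dz": 0,"wx": 0,"wy": 0,"wz": 0},{"dx": 0,"dy": 0,"dz": 0,"wx": 0,"wy": 0,"wz": 0}]}}

```text
time_s: 38.75
tool_pos: [0.5133, 0.2168, 0.1475]
orientation: [0.089, 0.996, 0.0, 0.0]
wrist_force: [0.8, 0.2, -2.2]
finger_gap: 0.0474
gripper_force: 62.4
```

>>> {"op": "jog_arm", "data": {"steps": [{"dx": 0,"dy": 0,"dz": 0.001,"wx": 0,"wy": 0,"wz": 0},{"dx": 0,"dy": 0,"dz": 0,"wx": 0,"wy": 0,"wz": 0},{"dx": 0,"dy": 0,"dz": 0,"wx": 0,"wy": 0,"wz": 0}]}}

```text
time_s: 39.05
tool_pos: [0.5139, 0.2169, 0.1468]
orientation: [0.089, 0.996, 0.0, 0.001]
wrist_force: [2.8, -0.3, 2.2]
finger_gap: 0.0465
gripper_force: 62.9
```

>>> {"op": "jog_arm", "data": {"steps": [{"dx": 0,"dy": 0,"dz": 0.001,"wx": 0,"wy": 0,"wz": 0},{"dx": 0,"dy": 0,"dz": 0,"wx": 0,"wy": 0,"wz": 0},{"dx": 0,"dy": 0,"dz": 0,"wx": 0,"wy": 0,"wz": 0}]}}

```text
time_s: 39.35
tool_pos: [0.5142, 0.2169, 0.1466]
orientation: [0.089, 0.996, 0.0, 0.001]
wrist_force: [1.5, -1.7, 9.5]
finger_gap: 0.0474
gripper_force: 63.5
```

>>> {"op": "jog_arm", "data": {"jaw": 0.68, "steps": [{"dx": 0,"dy": 0,"dz": 0,"wx": 0,"wy": 0,"wz": 0},{"dx": 0,"dy": 0,"dz": 0,"wx": 0,"wy": 0,"wz": 0},{"dx": 0,"dy": 0,"dz": 0,"wx": 0,"wy": 0,"wz": 0},{"dx": 0,"dy": 0,"dz": 0,"wx": 0,"wy": 0,"wz": 0},{"dx": 0,"dy": 0,"dz": -0.015,"wx": 0,"wy": 0,"wz": 0},{"dx": 0,"dy": 0,"dz": -0.03,"wx": 0,"wy": 0,"wz": 0},{"dx": 0,"dy": 0,"dz": -0.04,"wx": 0,"wy": 0,"wz": 0},{"dx": 0,"dy": 0,"dz": -0.03,"wx": 0,"wy": 0,"wz": 0},{"dx": 0,"dy": 0,"dz": -0.03,"wx": 0,"wy": 0,"wz": -8.25},{"dx": 0,"dy": 0,"dz": 0,"wx": 0,"wy": 0,"wz": -8.25}]}}

```text
time_s: 40.35
tool_pos: [0.5145, 0.2173, 0.2944]
orientation: [-0.058, 0.998, 0.001, 0.003]
wrist_force: [1.0, 0.4, 0.1]
finger_gap: 0.058
gripper_force: 0.0
```

>>> {"op": "jog_arm", "data": {"steps": [{"dx": 0.01,"dy": -0.04,"dz": 0,"wx": 0,"wy": 0,"wz": 0},{"dx": 0.02,"dy": -0.045,"dz": 0,"wx": 0,"wy": 0,"wz": 0},{"dx": 0.02,"dy": -0.045,"dz": 0,"wx": 0,"wy": 0,"wz": 0},{"dx": 0.02,"dy": -0.045,"dz": 0,"wx": 0,"wy": 0,"wz": 0},{"dx": 0.02,"dy": -0.045,"dz": 0,"wx": 0,"wy": 0,"wz": 0},{"dx": 0.02,"dy": -0.045,"dz": 0,"wx": 0,"wy": 0,"wz": 0},{"dx": 0.02,"dy": -0.045,"dz": 0,"wx": 0,"wy": 0,"wz": 0},{"dx": 0.02,"dy": -0.04,"dz": 0,"wx": 0,"wy": 0,"wz": 0},{"dx": 0,"dy": -0.03,"dz": 0,"wx": 0,"wy": 0,"wz": 0},{"dx": 0,"dy": 0,"dz": 0,"wx": 0,"wy": 0,"wz": 0}]}}

```text
time_s: 41.35
tool_pos: [0.4057, -0.1804, 0.2902]
orientation: [-0.053, 0.999, -0.0, 0.0]
wrist_force: [0.4, 0.2, -0.2]
finger_gap: 0.0583
gripper_force: 0.0
```

```bash
python3 - <<'E'
from h import *
f=lambda i,x0,x1,y0,y1,k:cv2.resize(i[y0:y1,x0:x1,::-1],None,fx=k,fy=k,interpolation=cv2.INTER_CUBIC)
s=cam('side');t=cam('top')
cv2.imwrite('pics/p7.png',np.hstack([f(t['img'],85,270,110,260,2.15),f(s['img'],105,290,170,320,2.15)]))
cv2.imwrite('pics/p8.png',f(t['img'],88,218,150,244,6.1))
E
```

```text
(no output)
```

View pics/p7.png

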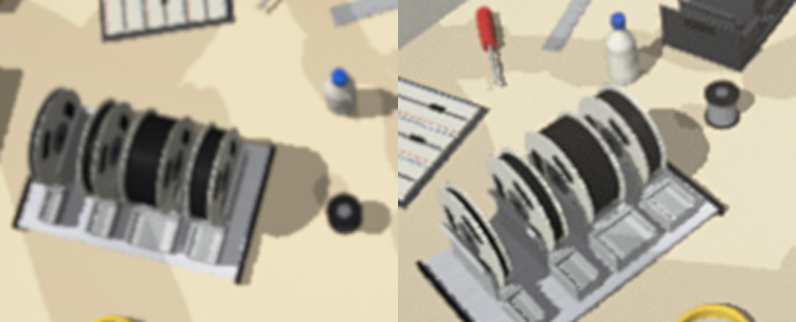

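All four reels stand upright and centred in their holders in the order A, B, D, C (side half: (475, 235), (530, 195), (575, 160), (625, 130)). The bottle and solder spool stand where they were, and the gripper is clear.

```bash
python3 -c "
from rig import *
print(job_done())"
```

```text
the job is handed in; nothing more can be done
None
```

All four reels are seated and let go in their matching holders (A, B, D, C along the stand), the bottle and solder spool were left standing, and I handed the job in at about 41 s.

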